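# Feel out a shaker drive's heavy side with a torsion key and hold it down

## Task

Pick up the square-footed torsion key from the bench and seat its foot flat and square in the square socket of the shaker's drive disc on the sloped service stand. With the key, turn the disc to and fro to feel where the counterweight hidden inside it pulls (nothing shows it, and the stiff bearing stays wherever it is left), then turn the disc until its heavy side is at the bottom of the slope and finish still gripping the key, seated in its socket, keeping the disc there. Leave the tube rack, the steel canister and the white jar where they stand.

Things in the scene. Friction and masses are not known exactly. Their poses are not given: they have to be found in the camera images.
- key: Foot of the loose torsion key (110 g in all), standing on the bench: square aluminium foot 44 x 44 x 12 mm, its lowest 3 mm chamfered to 40 mm, with a sprung grip on top (grip). Origin: centre of the underside; z up along the grip, x and y square to the sides. Any quarter turn fits the socket. Seated, the key stays there if let go.
- grip: Upper part of the key: a grey square grip 26 x 26 mm from 18 to 60 mm above the foot's underside, over a round flange 38 mm across, 4 mm thick. It turns about the key's z against a torsion spring of 0.8 N m per rad (stops at 1.2 rad), so its twist against the foot shows the turning moment; unloaded its sides are parallel to the foot's. Origin: on the axis, 16 mm above the underside; z up.
- disc: Metal disc, 150 mm across, on a bearing without stops. Its z axis points out of its face, up towards the robot, 25 degrees off vertical. A 70 mm square boss on it has the square socket, 47 mm wide, 10 mm deep. Origin: centre of the socket floor, on the axis; x, y square to the socket, turning with it. Heavy side: at any angle to x, new each time. Bearing friction and pull: see low.
- low (a point): Point fixed on the stand, straight down the slope from the disc's axis, 50 mm off it, 15 mm below the socket floor. The middle of the heavy side must come here. About the axis the hidden weight pulls with 0.13 to 0.16 N m x sine of its angle from here; dry friction is 0.20 N m both ways, plus 0.1 N m per rad/s, so the disc never turns by itself. All else is balanced.
- stand: Fixed service stand: grey base plate 190 x 170 x 14 mm and an aluminium plate that carries the disc at a slope of 25 degrees. Origin: on the bench straight under the centre of the disc's socket floor, which is 105 mm up; z up; the slope falls towards -x. Highest point, the disc rim, about 138 mm.
- rack: Blue tube rack, 100 x 190 mm, 55 mm high with a few tubes standing out to 103 mm; loose bystander. Origin: centre of its underside.
- pot: Open steel canister, 150 mm across, 100 mm high; loose bystander. Origin: centre of its underside.
- jar: White jar, 56 mm across, 75 mm high; loose bystander. Origin: centre of its underside.
Mind the look-alikes: they are no part of the job. Leave any yellow look-alike of the key alone.

How it is judged:
By the outcome, as a careful person would: the job done as asked, in the order asked, and still so for the second after the job is handed in, while the arm keeps its last pose, push and grip.
It also fails if it takes over 72 s, if anything falls off the work surface, if the arm or the gripper's body presses on something with over 40 N, if the wrist force passes 120 N, or if a joint passes its speed limit or range.

## Robot

A 6-joint arm with a two-finger parallel gripper is mounted at the origin on the work surface. World frame = base frame: x ahead of the robot, y to its left, z up, the work surface at z = 0. Lengths are in mm, angles in rad, forces in N, time in s.
With the tool pointing down it reaches from about 350 to 775 mm from the base axis. Payload 7.3 kg.
Tool frame: the origin (TCP) lies on the centre line of the jaws, within the pads' length; the fingertips stand 22 mm ahead of it and the grasp point (between the pads) lies 3 mm ahead of it; z points along the fingers, y is the direction in which the jaws open and shut (so a half turn about z gives the same grasp; the last joint's range is limited). The gripper opens to 92 mm and grips with 3 to 60 N. Pads are 19 mm wide; open, the fingers measure 130 mm over their backs; the gripper's body (75 mm by 190 mm) begins 47 mm behind the grasp point.
Start: joints at [1.071, 0.342, 1.524, -0, 1.275, -0.146], TCP at [181.88, 492.506, 248.741] pointing down, gripper open.
Joint ranges: [-2.53, 2.53], [-0.77, 2.02], [0.04, 2.7], [-1, 4.14], [0.28, 2.66], [-3.11, 3.11]. Speed limits (rad/s): [2.57, 2.57, 3.14, 3.14, 3.14, 3.14].

## Interface

Orientations are given as [roll, pitch, yaw] about the fixed x, y, z axes, in that order (R = Rz(yaw) Ry(pitch) Rx(roll)).
In Python, from plant import bot gives the robot as it stands.
- The arm moves only by the tool play_rows, never from a script. Its argument "moves" is one flat list of numbers, 5 for each row, row after row: the closure in counts, from 0 (fully open) to 255 (shut), then the shift along the tool's x, y, z in mm, then the turn about the tool's z in degrees. A call has 1 to 8 rows; each row is the pose to reach, as a shift and turn from the pose commanded when the call began, along the tool's axes at that moment; what a row does not reach only later rows make up. A row lasts 1/12 s, in which the tool goes at most 41.7 mm and 7.16 degrees, less where a joint would pass 70% of its speed; a pose out of reach is approached as far as the arm can. A call with a gripper value outside its range is refused whole. The fingers move at their own pace and stop on an object; the grip force is fixed at half the most. Time passes only in rows, so rows that repeat a pose let the fingers close. It gives the time, the measured TCP pose, the force and the opening at its end, in the units of the state.
- bot.get_obs(): the state, without advancing time (a new reading comes with each control period).
- bot.capture(name): name is "scene" or "top" or "wrist"; returns a dict with "color" (420x560x3 uint8, red, green, blue), "fx", "fy", "cx", "cy" (pixels), "world_to_cam" (4x4, takes a point from world to camera coordinates); the wrist camera has in their place "T_tool_cam" (4x4, takes a point from camera to tool coordinates, whose origin is the TCP and whose axes are the flange's). Camera axes: x right, y down, z forward; pixel columns grow to the right and rows downward; lengths in mm; the calibration is good to about 2 mm. The wrist camera is an equidistant fisheye: a pixel r from the principal point sees the ray r / f radians off the axis. A picture is of the moment at which its call begins: read the wrist's pose just before it. There is no depth.
- bot.close_job(): hands the job in, once; it reports no verdict.
The state is a dict: "time": time; "joint_positions": joint angles; "dq": joint speeds; "tau": joint torques, N m; "tool_pos": TCP position; "tcp_rot": TCP orientation; "contact_force": force on the tool from outside, world axes, zero at the start; "moment": the same for the moment, N m; "grip_width": finger opening in mm.
Only numpy, scipy, OpenCV 4.12 (cv2) and the standard library are available. Lean on these libraries where they do the work, as an engineer would, in place of code of your own. Each camera call takes 0.05 s, during which the arm holds its last target.

## Working session

There is one attempt and no reset: what is moved stays moved. The work goes in short steps, Python scripts to look and compute and a tool call to move; the robot and the scene stay as the last step left them, time stands still between calls to the robot, and variables do not carry over. Pictures are saved under pics/ and viewed, and the job is handed in when it is done.

Besides the shell and the picture viewer there is one more tool, called after "Request:" by a JSON object that holds its "fn" and its "kwargs". play_rows: Moves the arm, as the interface text tells. Its arguments: {"type":"object","properties":{"moves":{"type":"array","items":{"type":"number"}}},"required":["moves"]}

```bash
ls; mkdir -p pics
python3 - <<'E'
from plant import bot
import cv2
print(bot.get_obs())
for n in ("scene","top","wrist"):
    c=bot.capture(n)
    cv2.imwrite(f"pics/{n}0.png",c["color"][:,:,::-1])
    print(n,{k:(v if k!="color" else 0) for k,v in c.items()})
E
```

```text
pics
{'time': 0.0, 'joint_positions': array([ 1.07099316e+00,  3.42752726e-01,  1.52502295e+00,  1.20222751e-05,
        1.27540880e+00, -1.45990019e-01]), 'dq': array([-1.94702602e-03, -1.43474340e-03,  4.99373876e-04, -2.92594498e-04,
       -4.83670324e-06,  1.19306757e-04]), 'tau': array([ 1.99500537e-04, -4.31242454e+01, -2.44219279e+01,  7.17375451e-02,
        5.60231984e-02, -1.33963140e-04]), 'tool_pos': array([181.68829192, 492.15576433, 248.02730247]), 'tcp_rot': array([-3.14001944e+00, -2.42938399e-04,  2.78777581e+00]), 'contact_force': array([ 0.13960155,  0.26669253, -0.35973382]), 'moment': array([ 0.02389272,  0.01357762, -0.01196322]), 'grip_width': 91.75520323456718}
scene {'color': 0, 'fx': 504.706907537449, 'fy': 504.706907537449, 'cx': 284.22794111089, 'cy': 218.91397669996755, 'world_to_cam': array([[ 4.28261696e-01,  9.03646715e-01,  3.81231767e-03,
        -2.52158940e+02],
       [ 7.57156299e-01, -3.56526866e-01, -5.47359966e-01,
        -3.96497610e+02],
       [-4.93260842e-01,  2.37299828e-01, -8.36888603e-01,
         1.69937245e+03],
       [ 0.0000000
[... 321 characters left out ...]
24e-02, -1.09498515e-01,
         5.80668448e+02],
       [ 1.09686431e-01, -1.12018442e-02, -9.93903117e-01,
         1.59152107e+03],
       [ 0.00000000e+00,  0.00000000e+00,  0.00000000e+00,
         1.00000000e+00]])}
wrist {'color': 0, 'fx': 325.19226210127806, 'fy': 325.19226210127806, 'cx': 285.9745346496797, 'cy': 209.68118205114328, 'T_tool_cam': array([[-2.37369285e-04, -9.67893767e-01, -2.51359501e-01,
         6.85232106e+01],
       [ 9.99999721e-01, -5.18470915e-05, -7.44697302e-04,
         1.01607455e+00],
       [ 7.07755618e-04, -2.51359607e-01,  9.67893510e-01,
        -1.36114223e+02],
       [ 0.00000000e+00,  0.00000000e+00,  0.00000000e+00,
         1.00000000e+00]])}
```

View pics/scene0.png

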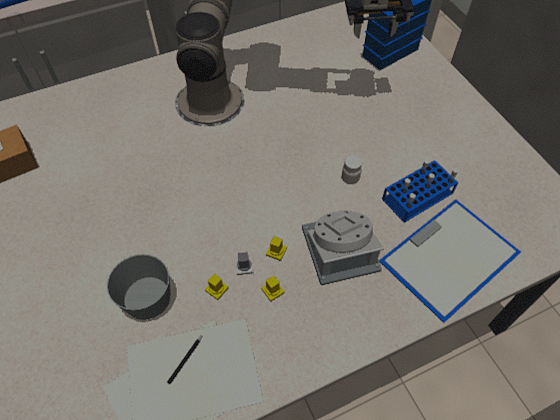

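View pics/top0.png

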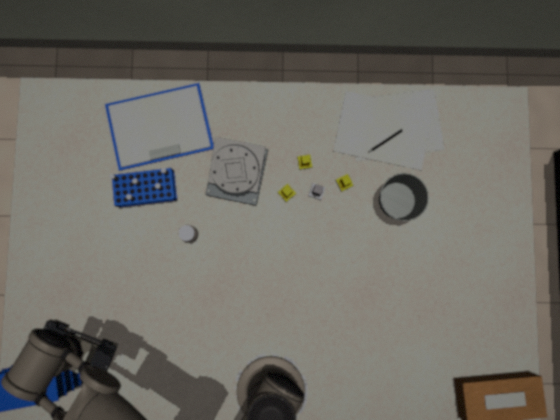

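View pics/wrist0.png

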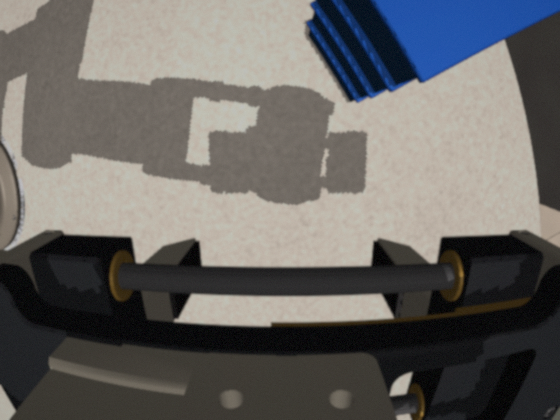

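The top view shows the stand at about (236,170), the grey key at about (317,191) among three yellow look-alikes, the rack at (145,188), the jar at (188,233) and the canister at (400,198). I'll zoom in and measure.

```bash
cat > h.py <<'E'
import numpy as np,cv2
from scipy.spatial.transform import Rotation as R
def ray(c,u,v):
    W=c["world_to_cam"];Rm=W[:3,:3];o=-Rm.T@W[:3,3]
    d=Rm.T@np.array([(u-c["cx"])/c["fx"],(v-c["cy"])/c["fy"],1.]);return o,d/np.linalg.norm(d)
def onz(od,z):
    o,d=od;return o+d*(z-o[2])/d[2]
def tri(rs):
    A=np.zeros((3,3));b=np.zeros(3)
    for o,d in rs:
        P=np.eye(3)-np.outer(d,d);A+=P;b+=P@o
    p=np.linalg.solve(A,b)
    return p,[np.linalg.norm((np.eye(3)-np.outer(d,d))@(p-o)) for o,d in rs]
def wray(c,s,u,v):
    T=c["T_tool_cam"];Rt=R.from_euler("xyz",s["tcp_rot"]).as_matrix()
    x,y=u-c["cx"],v-c["cy"];r=np.hypot(x,y);th=r/c["fx"]
    d=np.array([np.sin(th)*x/r,np.sin(th)*y/r,np.cos(th)]) if r>0 else np.array([0,0,1.])
    d=Rt@T[:3,:3]@d;o=s["tool_pos"]+Rt@T[:3,3];return o,d
def proj(c,p):
    W=c["world_to_cam"];q=W[:3,:3]@np.asarray(p)+W[:3,3]
    return c["cx"]+c["fx"]*q[0]/q[2],c["cy"]+c["fy"]*q[1]/q[2]
def wproj(c,s,p):
    T=c["T_tool_cam"];Rt=R.from_euler("xyz",s["tcp_rot"]).as_matrix()
    q=T[:3,:3].T@(Rt.T@(np.asarray(p)-s["tool_pos"])-T[:3,3])
    th=np.arctan2(np.hypot(q[0],q[1]),q[2]);n=np.hypot(q[0],q[1])
    return c["cx"]+c["fx"]*th*q[0]/n,c["cy"]+c["fx"]*th*q[1]/n
E
python3 - <<'E'
from plant import bot
from h import *
S=bot.capture("scene");T=bot.capture("top")
a=T["color"][120:230,200:360,::-1];cv2.imwrite("pics/t1.png",cv2.resize(a,None,fx=5,fy=5,interpolation=cv2.INTER_CUBIC))
a=S["color"][190:310,190:390,::-1];cv2.imwrite("pics/s1.png",cv2.resize(a,None,fx=4,fy=4,interpolation=cv2.INTER_CUBIC))
for n,u,v,z in (("key",317,191,30),("disc",236,170,115),("jar",188,233,75),("rack",145,188,55),("pot",400,198,100),("y",305,161,30),("y",286,193,30),("y",345,182,30)):
    print(n,onz(ray(T,u,v),z).round())
E
```

```text
key [ 631. -140.   30.]
disc [679. 115. 115.]
jar [487. 261.  75.]
rack [628. 404.  55.]
pot [ 603. -389.  100.]
y [ 728. -101.   30.]
y [623. -41.  30.]
y [ 661. -230.   30.]
```

View pics/t1.png

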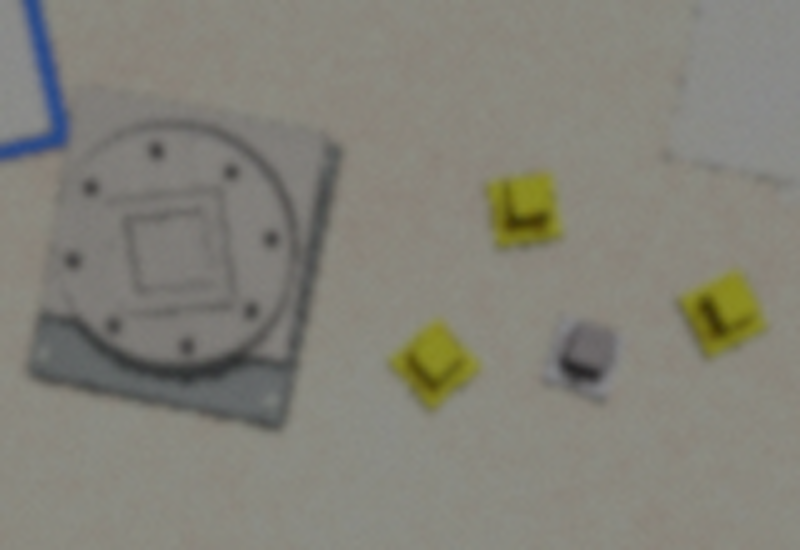

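View pics/s1.png

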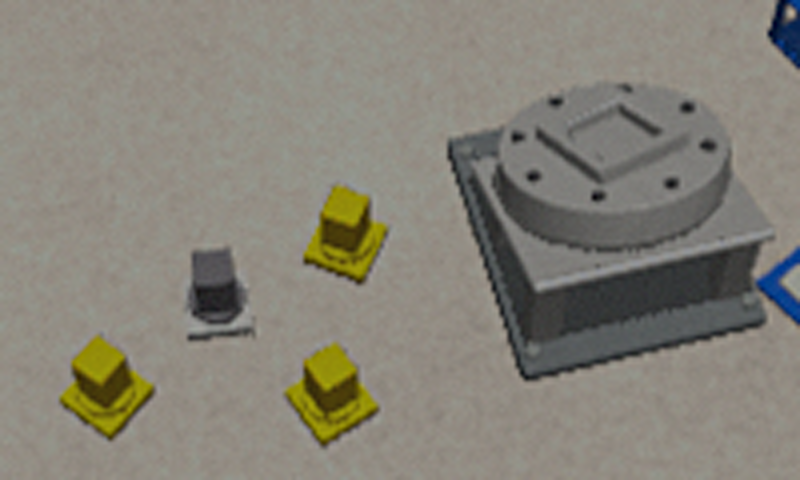

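Request:
{"fn": "play_rows", "kwargs": {"moves": [0,-34,-23.5,0,0,0,-69,-47,0,0,0,-103,-70.5,0,0,0,-138,-94,0,0,0,-172,-117.5,0,0,0,-207,-141,0,0,0,-241,-164.5,0,0,0,-275,-188,0,0]}}

```text
time: 0.92
tool_pos: [375.3, 219.2, 248.9]
tcp_rot: [3.141, 0.0, 2.788]
contact_force: [0.6, 0.6, -0.4]
grip_width: 91.7
```

Request:
{"fn": "play_rows", "kwargs": {"moves": [0,-34,-23.5,0,0,0,-69,-47,0,0,0,-103,-70.5,0,0,0,-138,-94,0,0,0,-172,-117.5,0,0,0,-207,-141,0,0,0,-241,-164.5,0,0,0,-275,-188,0,0]}}

```text
time: 1.58
tool_pos: [568.2, -52.6, 248.6]
tcp_rot: [3.141, -0.0, 2.787]
contact_force: [0.5, -0.2, -0.4]
grip_width: 92.0
```

Run:
```python
from plant import bot
from h import *
import pickle
s=bot.get_obs();c=bot.capture("wrist");pickle.dump((s,c),open("w1.pkl","wb"))
cv2.imwrite("pics/w1.png",c["color"][:,:,::-1])
```

```text
(no output)
```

View pics/w1.png

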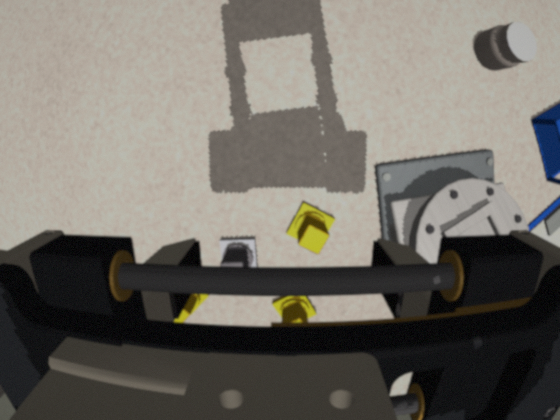

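Request:
{"fn": "play_rows", "kwargs": {"moves": [0,-40,-11,0,0,0,-80,-23,0,0,0,-120,-34,0,0,0,-160,-46,0,0,0,-199,-57,0,0,0,-199,-57,0,0]}}

```text
time: 2.13
tool_pos: [738.8, -178.5, 241.8]
tcp_rot: [-3.141, -0.002, 2.784]
contact_force: [-0.9, 1.0, -2.5]
grip_width: 92.2
```

Run:
```python
from plant import bot
from h import *
import pickle
s=bot.get_obs();c=bot.capture("wrist");pickle.dump((s,c),open("w2.pkl","wb"))
cv2.imwrite("pics/w2.png",c["color"][:,:,::-1]);print(s["joint_positions"],s["tool_pos"],s["tcp_rot"])
```

```text
[-3.37293388e-01  8.34607753e-01  6.79512869e-01 -1.00732108e-03
  1.62908559e+00 -1.55059091e+00] [ 738.83037081 -178.45737088  241.79408464] [-3.14055455e+00 -1.59287541e-03  2.78403515e+00]
```

View pics/w2.png

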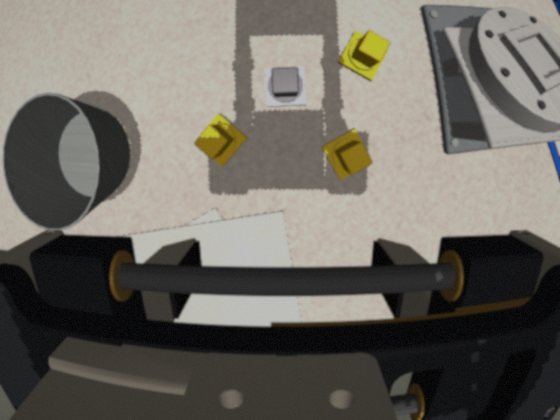

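Run:
```python
from h import *
import pickle
s,c=pickle.load(open("w2.pkl","rb"))
a=c["color"][:,:,::-1]
cv2.imwrite("pics/w2k.png",cv2.resize(a[50:120,240:330],None,fx=8,fy=8,interpolation=cv2.INTER_CUBIC))
cv2.imwrite("pics/w2d.png",cv2.resize(a[0:160,410:560],None,fx=5,fy=5,interpolation=cv2.INTER_CUBIC)[:600])
```

```text
(no output)
```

View pics/w2k.png

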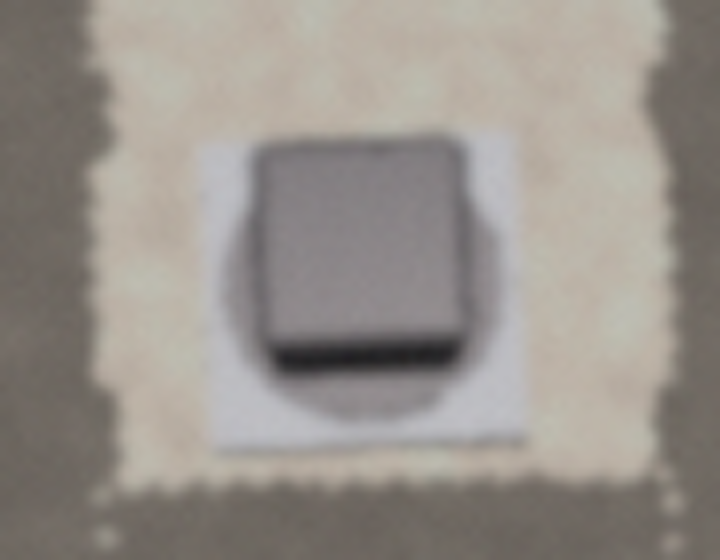

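View pics/w2d.png

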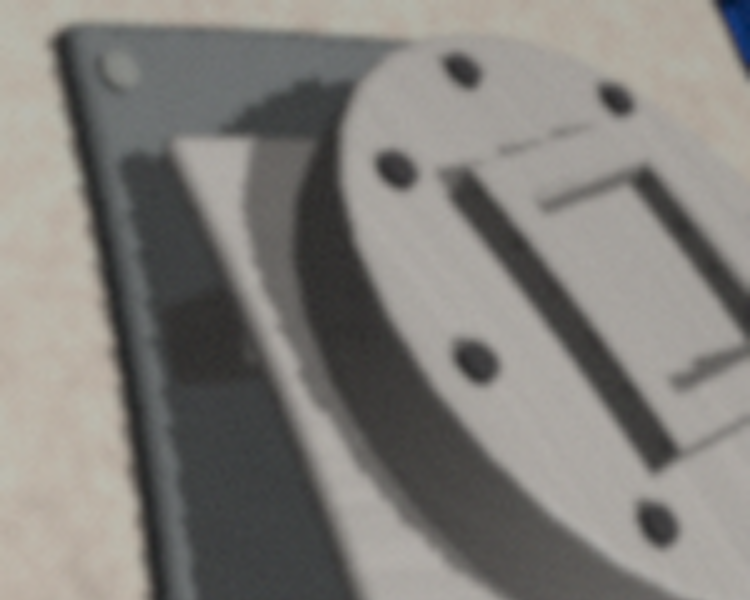

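Run:
```python
from h import *
from plant import bot
import pickle
s,c=pickle.load(open("w2.pkl","rb"))
S=bot.capture("scene");T=bot.capture("top")
f=lambda x,y:(x/8+240-.4,y/8+50-.4)
print(tri([wray(c,s,*f(364,238)),ray(S,242.5,255.2)]))
print(tri([wray(c,s,*f(364,238)),ray(S,242.5,255.2),ray(T,318,189.5)]))
P=[onz(wray(c,s,*f(*p)),12) for p in((203,140),(520,130),(527,440),(215,450))]
P=np.array(P);print(P.round(1),P.mean(0))
for i in range(4):
    d=P[(i+1)%4]-P[i];print(np.linalg.norm(d),np.degrees(np.arctan2(d[1],d[0])))
P=np.array([onz(wray(c,s,*f(*p)),60) for p in((258,140),(465,138),(462,335),(272,340))]);print(P.round(1),P.mean(0))
print(s["tool_pos"],np.degrees(s["tcp_rot"]))
```

```text
(array([ 631.50697967, -138.87168641,   69.37062249]), [np.float64(0.2888736733114892), np.float64(0.2888736733114267)])
(array([ 630.66565213, -139.0120201 ,   67.63379161]), [np.float64(0.8354141954097645), np.float64(0.19327248116756598), np.float64(0.8233675995272931)])
[[ 602.1 -151.7   12. ]
 [ 616.2 -110.    12. ]
 [ 658.2 -124.7   12. ]
 [ 644.4 -165.7   12. ]] [ 630.24073571 -138.03333966   12.        ]
44.021530835772985 71.31886028970791
44.46099851292856 -19.25324506425475
43.32019426775735 -108.63477945926623
44.4945787353145 161.6503291551365
[[ 614.2 -145.8   60. ]
 [ 622.7 -122.3   60. ]
 [ 645.6 -131.3   60. ]
 [ 638.2 -152.9   60. ]] [ 630.17095364 -138.07967846   60.        ]
[ 738.83037081 -178.45737088  241.79408464] [-1.79940521e+02 -9.12650386e-02  1.59513464e+02]
```

Request:
{"fn": "play_rows", "kwargs": {"moves": [0,-40,0,0,0,0,-80,0,0,0,0,-120,0,0,0,0,-120,0,0,0]}}

```text
time: 2.62
tool_pos: [814.3, -204.2, 241.6]
tcp_rot: [3.139, 0.026, 2.789]
contact_force: [52.4, -15.2, 31.1]
grip_width: 91.8
```

Run:
```python
from plant import bot
s=bot.get_obs();print(s["joint_positions"],s["tool_pos"],s["tcp_rot"])
```

```text
[-0.33777803  1.13981782  0.03569839  0.00274255  1.93973093 -1.55539225] [ 814.27786248 -204.22760356  241.64983621] [3.13865508 0.02630464 2.78939463]
```

Request:
{"fn": "play_rows", "kwargs": {"moves": [0,30,0,0,0,0,60,0,0,0,0,90,0,0,0,0,90,0,0,0]}}

```text
time: 2.95
tool_pos: [729.8, -173.5, 236.8]
tcp_rot: [3.139, 0.024, 2.789]
contact_force: [0.7, 0.6, 0.7]
grip_width: 92.0
```

Run:
```python
from plant import bot
s=bot.get_obs();print(s["joint_positions"],s["tool_pos"],s["tcp_rot"])
```

```text
[-0.33642264  0.78939223  0.78157708  0.00234988  1.54627194 -1.55447352] [ 729.78682349 -173.54476765  236.84690692] [3.13884485 0.02430972 2.78878478]
```

```bash
cat > d.py <<'E'
import sys
from plant import bot
from h import *
def delta(p,pr=True):
    s=bot.get_obs();M=R.from_euler("xyz",s["tcp_rot"]).as_matrix()
    print("tool",s["tool_pos"].round(1),"rot",np.degrees(s["tcp_rot"]).round(2),"d",(M.T@(np.array(p)-s["tool_pos"])).round(1),"F",s["contact_force"].round(1),"M",s["moment"].round(3),"w",round(s["grip_width"],1),"t",round(s["time"],2),"j",s["joint_positions"].round(3))
    return s
if __name__=="__main__": delta([float(x) for x in sys.argv[1:4]])
E
python3 d.py 630.2 -138.1 95
```

```text
tool [ 729.8 -173.5  236.8] rot [179.84   1.39 159.79] d [109.1  -1.5 139.2] F [0.7 0.6 0.7] M [ 0.053 -0.027  0.021] w 92.0 t 2.95 j [-0.336  0.789  0.782  0.002  1.546 -1.554]
```

Request:
{"fn": "play_rows", "kwargs": {"moves": [0,22,0,28,0,0,44,-0.5,56,-0.5,0,66,-1,84,-1,0,88,-1.5,112,-1.4,0,109,-1.5,139,-1.4,0,109,-1.5,139,-1.4]}}

```text
time: 3.45
tool_pos: [623.0, -135.1, 90.2]
tcp_rot: [3.139, 0.008, 2.814]
contact_force: [-1.0, 0.5, -0.8]
grip_width: 91.7
```

```bash
python3 d.py 630.2 -138.1 45
python3 - <<'E'
from plant import bot
from h import *
c=bot.capture("wrist");cv2.imwrite("pics/w3.png",c["color"][:,:,::-1])
E
```

```text
tool [ 623.  -135.1   90.2] rot [179.87   0.45 161.22] d [-7.4 -0.6 45.3] F [-1.   0.5 -0.8] M [0.02  0.022 0.004] w 91.7 t 3.45 j [-0.335  0.691  1.393  0.003  1.05  -1.579]
```

View pics/w3.png

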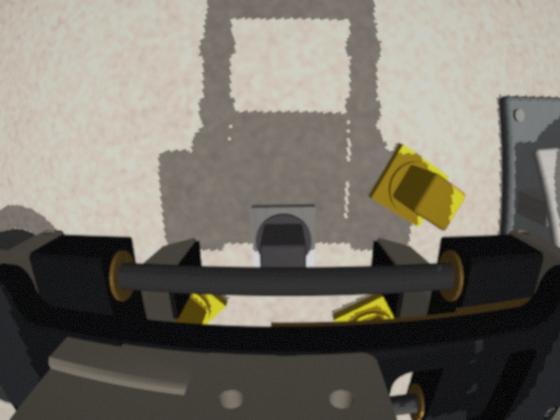

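Request:
{"fn": "play_rows", "kwargs": {"moves": [0,-7.5,-0.6,15,0,0,-7.5,-0.6,30,0,0,-7.5,-0.6,45,0,0,-7.5,-0.6,45,0]}}

```text
time: 3.83
tool_pos: [639.9, -142.3, 50.1]
tcp_rot: [3.14, 0.023, 2.813]
contact_force: [-1.1, 0.9, -0.6]
grip_width: 91.7
```

```bash
python3 d.py 630.2 -138.1 45
```

```text
tool [ 639.9 -142.3   50.1] rot [179.88   1.32 161.16] d [10.6  0.9  4.9] F [-1.1  0.9 -0.6] M [0.088 0.05  0.038] w 91.7 t 3.83 j [-0.337  0.761  1.378  0.003  0.98  -1.58 ]
```

Request:
{"fn": "play_rows", "kwargs": {"moves": [0,0,0,0,0,0,0,0,0,0]}}

```text
time: 4.0
tool_pos: [641.3, -143.0, 52.5]
tcp_rot: [3.14, 0.027, 2.813]
contact_force: [-0.3, 0.2, -0.1]
grip_width: 91.9
```

```bash
python3 d.py 630.2 -138.1 45
```

```text
tool [ 641.3 -143.    52.5] rot [179.89   1.55 161.15] d [12.3  1.1  7.2] F [-0.3  0.2 -0.1] M [ 0.038  0.001 -0.013] w 91.9 t 4.0 j [-0.337  0.759  1.375  0.003  0.981 -1.58 ]
```

Request:
{"fn": "play_rows", "kwargs": {"moves": [0,6,0.5,3.5,0,0,12,1,7.5,0,0,12,1,7.5,0,0,12,1,7.5,0,0,12,1,7.5,0]}}

```text
time: 4.42
tool_pos: [629.2, -138.1, 42.4]
tcp_rot: [3.14, 0.024, 2.812]
contact_force: [0.1, -0.7, 0.6]
grip_width: 91.9
```

```bash
python3 d.py 630.2 -138.1 44.5
```

```text
tool [ 629.2 -138.1   42.4] rot [179.89   1.35 161.13] d [-1.   0.4 -2.1] F [ 0.1 -0.7  0.6] M [-0.02  -0.03   0.009] w 91.9 t 4.42 j [-0.336  0.754  1.42   0.003  0.944 -1.579]
```

Request:
{"fn": "play_rows", "kwargs": {"moves": [0,-1,0.3,-2.5,0,120,-1,0.3,-2.5,0,200,-1,0.3,-2.5,0,255,-1,0.3,-2.5,0,255,-1,0.3,-2.5,0,255,-1,0.3,-2.5,0,255,-1,0.3,-2.5,0,255,-1,0.3,-2.5,0]}}

```text
time: 5.08
tool_pos: [630.1, -138.2, 44.7]
tcp_rot: [3.14, 0.023, 2.812]
contact_force: [0.4, -0.3, -0.0]
grip_width: 49.7
```

```bash
python3 d.py 630.2 -138.1 150
```

```text
tool [ 630.1 -138.2   44.7] rot [179.89   1.33 161.13] d [  -2.5    0.3 -105.3] F [ 0.4 -0.3 -0. ] M [-0.01   0.031 -0.005] w 49.7 t 5.08 j [-0.336  0.752  1.416  0.003  0.951 -1.578]
```

Request:
{"fn": "play_rows", "kwargs": {"moves": [255,0,0,0,0,255,0,0,0,0,255,0,0,0,0,255,0,0,0,0,255,0,0,0,0]}}

```text
time: 5.5
tool_pos: [630.1, -138.2, 44.7]
tcp_rot: [3.14, 0.023, 2.812]
contact_force: [-0.3, -0.5, -0.6]
grip_width: 25.9
```

```bash
python3 d.py 630.2 -138.1 150
```

```text
tool [ 630.1 -138.2   44.7] rot [179.89   1.33 161.13] d [  -2.5    0.3 -105.3] F [-0.3 -0.5 -0.6] M [-0.046  0.082  0.039] w 25.9 t 5.5 j [-0.336  0.752  1.416  0.003  0.951 -1.578]
```

Run:
```python
from h import *
from plant import bot
import pickle
s,c=pickle.load(open("w2.pkl","rb"))
S=bot.capture("scene");T=bot.capture("top")
f=lambda x,y:(x/5+200-.4,y/5+120-.4)
B=[onz(ray(T,*f(*p)),14) for p in ((30,375),(282,427),(338,148))]
def sh(P,n):
    P=np.array(P);print(n,P.round(1).tolist())
    for i in range(len(P)-1):
        d=P[i+1]-P[i];print("  len",np.linalg.norm(d).round(1),"ang",np.degrees(np.arctan2(d[1],d[0])).round(1))
sh(B,"base top")
g=lambda x,y:(x/4+190-.4,y/4+190-.4)
B=[onz(ray(S,*g(*p)),14) for p in ((450,140),(528,372),(765,318))];sh(B,"base scene")
k=lambda x,y:(x/5+410-.4,y/5-.4)
print(onz(wray(c,s,*k(62,35)),14))
# hole dots: top and scene
e=[(155,151),(232,172),(271,239),(251,311),(187,346),(113,326),(72,260),(90,187)]
ee=[(555,102),(517,136),(532,176),(598,196),(671,183),(708,146),(687,107),(627,88)]
# guess: center of dots
uT=np.mean([f(*p) for p in e],0);uS=np.mean([g(*p) for p in ee],0)
print("disc centre",tri([ray(T,*uT),ray(S,*uS)]))
# socket floor/upper rim corners
```

```text
base top [[615.2, 218.2, 14.0], [584.1, 55.0, 14.0], [767.9, 22.0, 14.0]]
  len 166.1 ang -100.8
  len 186.8 ang -10.2
base scene [[582.3, 58.4, 14.0], [764.7, 24.5, 14.0], [796.7, 185.0, 14.0]]
  len 185.5 ang -10.6
  len 163.7 ang 78.7
[584.84402604  53.43233881  14.        ]
disc centre (array([681.62512316, 121.95987182, 110.26926126]), [np.float64(0.13384620281735288), np.float64(0.13384620281734436)])
```

Run:
```python
from h import *
from plant import bot
S=bot.capture("scene");T=bot.capture("top")
f=lambda x,y:(x/5+200-.4,y/5+120-.4)
g=lambda x,y:(x/4+190-.4,y/4+190-.4)
e=[(155,151),(232,172),(271,239),(251,311),(187,346),(113,326),(72,260),(90,187)]
ee=[(555,102),(517,136),(532,176),(598,196),(671,183),(708,146),(687,107),(627,88)]
best=[]
for d in(1,-1):
  for k in range(8):
    r=[tri([ray(T,*f(*e[i])),ray(S,*g(*ee[(k+d*i)%8]))]) for i in range(8)]
    best.append((sum(x[1][0] for x in r)/8,d,k,np.array([x[0] for x in r])))
best.sort(key=lambda b:b[0])
for b in best[:3]:print(b[:3])
P=best[0][3];print(P.round(1));m=P.mean(0);u,w,v=np.linalg.svd(P-m);n=v[2]*np.sign(v[2][2]);print(m,n,"tilt",np.degrees(np.arccos(n[2])),"az",np.degrees(np.arctan2(n[1],n[0])),w)
print(np.linalg.norm(P-m,axis=1))
```

```text
(np.float64(0.4171591827590929), -1, 4)
(np.float64(6.9946737569395845), 1, 6)
(np.float64(8.34432766209281), 1, 7)
[[736.8 131.1 134.9]
 [725.1  85.  134.3]
 [687.1  60.7 118.9]
 [645.8  72.8  99.2]
 [625.4 112.6  86. ]
 [637.2 159.3  88.8]
 [675.  183.  102.5]
 [716.7 171.2 122.2]]
[681.14451615 121.96834506 110.83802109] [-0.40787225  0.0798168   0.90954357] tilt 24.55764737414722 az 168.9276724425849 [123.92385574 123.19183594   1.21435647]
[61.25181874 62.04014854 62.10243199 61.66370813 61.72671179 61.74168024
 61.9321015  61.78290713]
```

Request:
{"fn": "play_rows", "kwargs": {"moves": [255,0,0,-25,0,255,0,0,-60,0,255,0,0,-100,-2,255,-20,15,-135,-5,255,-40,30,-165,-7.8,255,-65,50,-185,-7.8,255,-95,74,-195,-7.8,255,-125,97,-195,-7.8]}}

```text
time: 6.37
tool_pos: [776.8, -85.2, 248.0]
tcp_rot: [-3.14, 0.031, 2.948]
contact_force: [1.5, -0.4, -0.1]
grip_width: 25.6
```

```bash
python3 d.py 815 -82 240
python3 - <<'E'
from plant import bot
from h import *
c=bot.capture("wrist");cv2.imwrite("pics/w4.png",c["color"][:,:,::-1])
E
```

```text
tool [776.8 -85.2 248. ] rot [-179.94    1.75  168.91] d [-36.6  10.5   9.1] F [ 1.5 -0.4 -0.1] M [ 0.027 -0.032 -0.032] w 25.6 t 6.37 j [-2.070e-01  8.680e-01  5.960e-01 -1.000e-03  1.646e+00 -1.584e+00]
```

View pics/w4.png

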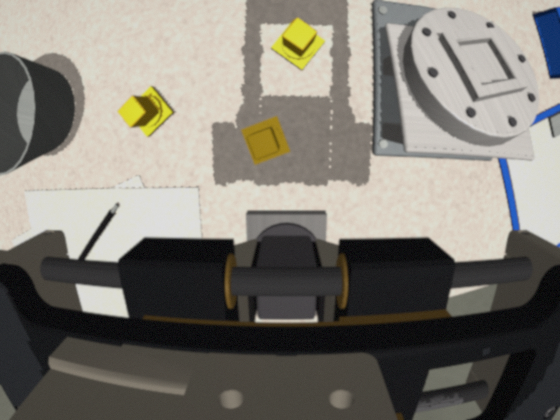

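Request:
{"fn": "play_rows", "kwargs": {"moves": [255,-15,2,0,0,255,-28,3,0,0,255,-38,3,0,0,255,-44,3,0,0,255,-44,3,0,0]}}

```text
time: 6.83
tool_pos: [819.4, -91.5, 241.2]
tcp_rot: [-3.14, 0.021, 2.948]
contact_force: [-1.1, 0.8, -1.3]
grip_width: 25.8
```

```bash
python3 d.py 815 -82 240
```

```text
tool [819.4 -91.5 241.2] rot [-179.93    1.21  168.93] d [6.2 8.5 1.1] F [-1.1  0.8 -1.3] M [ 0.001  0.096 -0.041] w 25.8 t 6.83 j [-2.040e-01  1.041e+00  2.540e-01 -1.000e-03  1.825e+00 -1.581e+00]
```

Request:
{"fn": "play_rows", "kwargs": {"moves": [255,-4,0,0,0,255,-7,0,0,0,255,-9,0,0,0,255,-10,0,0,0,255,-11,0,0,0,255,-11,0,0,0]}}

```text
time: 7.33
tool_pos: [829.6, -93.5, 243.8]
tcp_rot: [-3.14, 0.023, 2.948]
contact_force: [0.4, -1.0, -1.1]
grip_width: 25.9
```

```bash
python3 d.py 815 -82 240
```

```text
tool [829.6 -93.5 243.8] rot [-179.93    1.31  168.92] d [16.6  8.5  3.4] F [ 0.4 -1.  -1.1] M [-0.015 -0.02   0.027] w 25.9 t 7.33 j [-2.040e-01  1.110e+00  9.800e-02 -1.000e-03  1.912e+00 -1.581e+00]
```

Request:
{"fn": "play_rows", "kwargs": {"moves": [255,-20,0,0,0]}}

```text
time: 7.42
tool_pos: [836.5, -95.4, 241.7]
tcp_rot: [-3.141, 0.035, 2.949]
contact_force: [0.5, 0.3, -1.0]
grip_width: 25.9
```

```bash
python3 d.py 815 -82 240
```

```text
tool [836.5 -95.4 241.7] rot [-179.98    2.03  168.96] d [23.8  9.   0.9] F [ 0.5  0.3 -1. ] M [ 0.071 -0.019  0.012] w 25.9 t 7.42 j [-0.204  1.138  0.039  0.     1.929 -1.582]
```

Request:
{"fn": "play_rows", "kwargs": {"moves": [255,-41,0,0,0]}}

```text
time: 7.5
tool_pos: [847.0, -99.6, 230.7]
tcp_rot: [3.14, 0.058, 2.949]
contact_force: [0.8, 0.8, -2.1]
grip_width: 25.8
```

Request:
{"fn": "play_rows", "kwargs": {"moves": [255,-41,0,0,0]}}

```text
time: 7.58
tool_pos: [857.9, -104.4, 221.6]
tcp_rot: [3.138, 0.085, 2.949]
contact_force: [0.8, 0.6, -1.3]
grip_width: 25.8
```

```bash
python3 d.py 815 -82 240
```

```text
tool [ 857.9 -104.4  221.6] rot [179.8    4.85 168.94] d [ 44.7  13.8 -22.2] F [ 0.8  0.6 -1.3] M [0.041 0.022 0.034] w 25.8 t 7.58 j [-0.211  1.164  0.039  0.005  1.854 -1.588]
```

Request:
{"fn": "play_rows", "kwargs": {"moves": [255,-37,4,-18,0]}}

```text
time: 7.67
tool_pos: [861.9, -104.6, 226.2]
tcp_rot: [3.136, 0.104, 2.947]
contact_force: [-0.4, -0.5, -3.3]
grip_width: 25.9
```

Request:
{"fn": "play_rows", "kwargs": {"moves": [255,-37,4,-18,0]}}

```text
time: 7.75
tool_pos: [866.6, -103.1, 241.3]
tcp_rot: [3.134, 0.135, 2.948]
contact_force: [0.6, -0.0, -0.2]
grip_width: 26.3
```

Request:
{"fn": "play_rows", "kwargs": {"moves": [255,-37,4,-18,0]}}

```text
time: 7.83
tool_pos: [871.1, -101.9, 256.1]
tcp_rot: [3.132, 0.167, 2.948]
contact_force: [0.2, 0.3, -0.4]
grip_width: 25.7
```

```bash
python3 d.py 815 -82 240
```

```text
tool [ 871.1 -101.9  256.1] rot [179.44   9.59 168.91] d [60.7  8.7  6.1] F [ 0.2  0.3 -0.4] M [-0.002  0.082 -0.006] w 25.7 t 7.83 j [-0.208  1.127  0.037  0.012  1.811 -1.582]
```

Request:
{"fn": "play_rows", "kwargs": {"moves": [255,-40,0,-11,0]}}

```text
time: 7.92
tool_pos: [877.4, -104.5, 264.0]
tcp_rot: [3.13, 0.198, 2.949]
contact_force: [1.0, 0.5, -0.4]
grip_width: 25.9
```

Request:
{"fn": "play_rows", "kwargs": {"moves": [255,-40,0,-11,0]}}

```text
time: 8.0
tool_pos: [883.3, -109.0, 268.5]
tcp_rot: [3.128, 0.224, 2.948]
contact_force: [0.7, 0.6, -2.2]
grip_width: 25.8
```

Request:
{"fn": "play_rows", "kwargs": {"moves": [255,-40,0,-11,0]}}

```text
time: 8.08
tool_pos: [888.7, -113.1, 273.8]
tcp_rot: [3.126, 0.25, 2.947]
contact_force: [-0.7, 0.9, -1.7]
grip_width: 25.9
```

Request:
{"fn": "play_rows", "kwargs": {"moves": [255,-40,0,-11,0]}}

```text
time: 8.17
tool_pos: [893.8, -116.6, 280.5]
tcp_rot: [3.124, 0.276, 2.946]
contact_force: [-0.2, 0.9, -1.1]
grip_width: 25.6
```

```bash
python3 d.py 815 -82 240
```

```text
tool [ 893.8 -116.6  280.5] rot [179.01  15.79 168.8 ] d [91.8 18.3 16.4] F [-0.2  0.9 -1.1] M [ 0.047  0.281 -0.017] w 25.6 t 8.17 j [-0.223  1.106  0.037  0.025  1.724 -1.593]
```

```bash
cat >> d.py <<'E'
    s=bot.get_obs();M=R.from_euler("xyz",s["tcp_rot"]).as_matrix();z=M[:,2];n=np.array([-.4147,.0816,.9063]) 
    print("tilt",np.degrees(np.arccos(-z[2])).round(2),"az",np.degrees(np.arctan2(z[1],z[0])).round(2),"err in tool xy deg",np.degrees(M.T@np.cross(z,-n)).round(2)[:2])
E
python3 d.py 815 -82 240
```

```text
File "d.py", line 9
    s=bot.get_obs();M=R.from_euler("xyz",s["tcp_rot"]).as_matrix();z=M[:,2];n=np.array([-.4147,.0816,.9063]) 
IndentationError: unexpected indent
```

```bash
sed -i 's/^if __name__.*$/if __name__=="__main__":\n    delta([float(x) for x in sys.argv[1:4]])/' d.py; python3 d.py 815 -82 240
```

```text
tool [ 893.8 -116.6  280.5] rot [179.01  15.79 168.8 ] d [91.8 18.3 16.4] F [-0.2  0.9 -1.1] M [ 0.047  0.281 -0.017] w 25.6 t 8.17 j [-0.223  1.106  0.037  0.025  1.724 -1.593]
tilt 15.82 az -7.58 err in tool xy deg [ 0.94 -9.17]
```

Request:
{"fn": "play_rows", "kwargs": {"moves": [255,-38,-12,-11,0]}}

```text
time: 8.25
tool_pos: [896.7, -128.4, 288.6]
tcp_rot: [3.122, 0.3, 2.948]
contact_force: [-0.5, 0.6, -1.7]
grip_width: 25.7
```

```bash
python3 d.py 815 -82 240
```

```text
tool [ 896.7 -128.4  288.6] rot [178.88  17.21 168.93] d [99.5 29.5 20.6] F [-0.5  0.6 -1.7] M [ 0.067  0.23  -0.011] w 25.7 t 8.25 j [-0.237  1.098  0.037  0.033  1.707 -1.609]
tilt 17.25 az -7.27 err in tool xy deg [ 1.14 -7.77]
```

Request:
{"fn": "play_rows", "kwargs": {"moves": [255,-38,16,-11,0]}}

```text
time: 8.33
tool_pos: [901.6, -124.9, 297.3]
tcp_rot: [3.124, 0.326, 2.939]
contact_force: [0.6, -1.0, -1.5]
grip_width: 25.9
```

```bash
python3 d.py 815 -82 240
```

```text
tool [ 901.6 -124.9  297.3] rot [178.98  18.66 168.41] d [106.8  24.2  24.8] F [ 0.6 -1.  -1.5] M [ 0.002  0.296 -0.039] w 25.9 t 8.33 j [-0.23   1.09   0.037  0.027  1.689 -1.594]
tilt 18.69 az -8.41 err in tool xy deg [ 0.82 -6.32]
```

Request:
{"fn": "play_rows", "kwargs": {"moves": [255,-36,18,-11,0]}}

```text
time: 8.42
tool_pos: [907.7, -106.8, 307.0]
tcp_rot: [3.119, 0.351, 2.94]
contact_force: [0.8, -0.3, -1.1]
grip_width: 25.7
```

Request:
{"fn": "play_rows", "kwargs": {"moves": [255,-36,18,-11,0]}}

```text
time: 8.5
tool_pos: [913.1, -89.0, 317.6]
tcp_rot: [3.116, 0.376, 2.943]
contact_force: [-0.0, 0.9, -1.6]
grip_width: 25.6
```

Request:
{"fn": "play_rows", "kwargs": {"moves": [255,-36,18,-11,0]}}

```text
time: 8.58
tool_pos: [917.7, -73.4, 328.7]
tcp_rot: [3.112, 0.402, 2.944]
contact_force: [-0.4, 0.8, -1.0]
grip_width: 25.9
```

```bash
python3 d.py 815 -82 240
```

```text
tool [917.7 -73.4 328.7] rot [178.33  23.01 168.68] d [125.8 -29.9  42. ] F [-0.4  0.8 -1. ] M [ 0.091  0.292 -0.023] w 25.9 t 8.58 j [-0.169  1.061  0.037  0.018  1.641 -1.543]
tilt 23.07 az -7.05 err in tool xy deg [ 1.59 -1.99]
```

Request:
{"fn": "play_rows", "kwargs": {"moves": [255,8,-39,-5,0,255,16,-79,-9,0,255,24,-118,-14,0,255,32,-158,-18,0,255,40,-197,-23,0,255,48,-236,-27,0,255,56,-276,-32,0,255,64,-315,-36,0]}}

```text
time: 9.25
tool_pos: [786.8, -371.2, 329.4]
tcp_rot: [3.114, 0.402, 2.946]
contact_force: [0.0, 0.6, -1.3]
grip_width: 25.6
```

Request:
{"fn": "play_rows", "kwargs": {"moves": [255,8,-39,-5,0,255,16,-79,-9,0,255,24,-118,-14,0,255,32,-158,-18,0,255,39,-193,-22,0,255,39,-193,-22,0,255,39,-193,-22,0]}}

```text
time: 9.83
tool_pos: [706.6, -555.0, 325.7]
tcp_rot: [3.113, 0.398, 2.94]
contact_force: [0.3, 1.0, -1.4]
grip_width: 25.9
```

```bash
python3 d.py 720 -576 330
```

```text
tool [ 706.6 -555.   325.7] rot [178.34  22.83 168.46] d [-17.6 -18.    2.3] F [ 0.3  1.  -1.4] M [0.098 0.3   0.058] w 25.9 t 9.83 j [-0.835  1.026  0.122  0.257  1.679 -2.142]
tilt 22.88 az -7.27 err in tool xy deg [ 1.48 -2.17]
```

Request:
{"fn": "play_rows", "kwargs": {"moves": [255,-6,-5,0,0,255,-10,-7,0,0]}}

```text
time: 10.0
tool_pos: [711.9, -555.1, 326.8]
tcp_rot: [3.113, 0.401, 2.944]
contact_force: [0.3, 0.6, -1.3]
grip_width: 25.9
```

Request:
{"fn": "play_rows", "kwargs": {"moves": [255,-33,-23,2,0]}}

```text
time: 10.08
tool_pos: [718.0, -563.5, 327.8]
tcp_rot: [3.129, 0.43, 2.947]
contact_force: [0.4, 0.3, -0.4]
grip_width: 25.8
```

```bash
python3 d.py 720 -576 330
```

```text
tool [ 718.  -563.5  327.8] rot [179.28  24.63 168.85] d [ -4.9 -11.9  -0.3] F [ 0.4  0.3 -0.4] M [ 0.036  0.264 -0.051] w 25.8 t 10.08 j [-0.834  1.066  0.038  0.264  1.688 -2.135]
tilt 24.64 az -9.42 err in tool xy deg [ 0.72 -0.37]
```

Request:
{"fn": "play_rows", "kwargs": {"moves": [255,-32,-20,2,0]}}

```text
time: 10.17
tool_pos: [723.2, -571.6, 326.6]
tcp_rot: [-3.141, 0.453, 2.946]
contact_force: [-0.1, 0.1, -1.7]
grip_width: 26.1
```

Request:
{"fn": "play_rows", "kwargs": {"moves": [255,12,12,0,0,255,15,30,0,0]}}

```text
time: 10.33
tool_pos: [714.0, -542.8, 314.9]
tcp_rot: [3.141, 0.449, 2.942]
contact_force: [0.3, -0.6, -0.9]
grip_width: 26.0
```

```bash
python3 d.py 650 129 225
```

```text
tool [ 714.  -542.8  314.9] rot [179.96  25.72 168.55] d [215.6 645.8  -3.7] F [ 0.3 -0.6 -0.9] M [ 0.066  0.32  -0.011] w 26.0 t 10.33 j [-0.819  0.912  0.409  0.257  1.451 -2.173]
tilt 25.72 az -11.36 err in tool xy deg [-0.09  0.72]
```

Request:
{"fn": "play_rows", "kwargs": {"moves": [255,8,39,-4,0,255,15,78,-7,0,255,23,117,-11,0,255,30,156,-15,0,255,38,195,-18,0,255,46,234,-22,0,255,53,273,-26,0,255,61,312,-29,0]}}

```text
time: 11.0
tool_pos: [709.0, -218.0, 320.9]
tcp_rot: [3.141, 0.454, 2.946]
contact_force: [0.9, 0.3, -0.7]
grip_width: 26.2
```

Request:
{"fn": "play_rows", "kwargs": {"moves": [255,8,39,-4,0,255,15,78,-7,0,255,23,117,-11,0,255,30,156,-15,0,255,38,195,-18,0,255,46,234,-22,0,255,53,273,-26,0,255,61,312,-29,0]}}

```text
time: 11.67
tool_pos: [703.1, 101.2, 321.1]
tcp_rot: [3.138, 0.454, 2.945]
contact_force: [1.1, -0.6, -1.7]
grip_width: 25.8
```

Request:
{"fn": "play_rows", "kwargs": {"moves": [255,4,20,-2,0,255,4,20,-2,0,255,4,20,-2,0]}}

```text
time: 11.92
tool_pos: [702.7, 120.8, 320.2]
tcp_rot: [3.139, 0.452, 2.948]
contact_force: [0.7, 0.6, -1.6]
grip_width: 25.6
```

```bash
python3 d.py 704 117 315
python3 - <<'E'
from plant import bot
from h import *
import pickle
s=bot.get_obs();c=bot.capture("wrist");pickle.dump((s,c),open("w5.pkl","wb"));cv2.imwrite("pics/w5.png",c["color"][:,:,::-1])
E
```

```text
tool [702.7 120.8 320.2] rot [179.83  25.9  168.9 ] d [ 0.5 -3.6  5.5] F [ 0.7  0.6 -1.6] M [0.067 0.311 0.023] w 25.6 t 11.92 j [ 0.117  0.445  1.251 -0.154  1.018 -1.208]
tilt 25.9 az -10.71 err in tool xy deg [0.18 0.9 ]
```

View pics/w5.png

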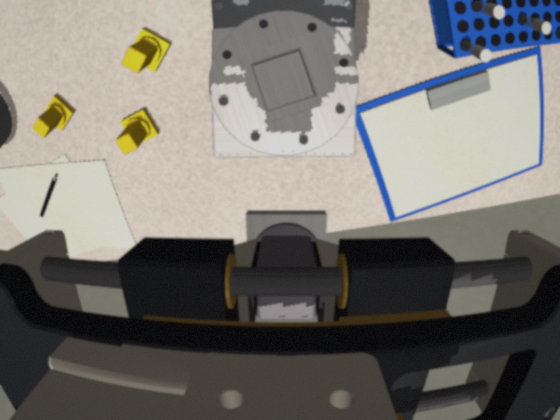

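Run:
```python
from h import *
import pickle
s,c=pickle.load(open("w5.pkl","rb"))
a=c["color"][:,:,::-1]
b=cv2.resize(a[35:130,230:340],None,fx=6,fy=6,interpolation=cv2.INTER_CUBIC)
b=cv2.convertScaleAbs(b,alpha=1.2)
cv2.imwrite("pics/w5d.png",b)
```

```text
(no output)
```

View pics/w5d.png

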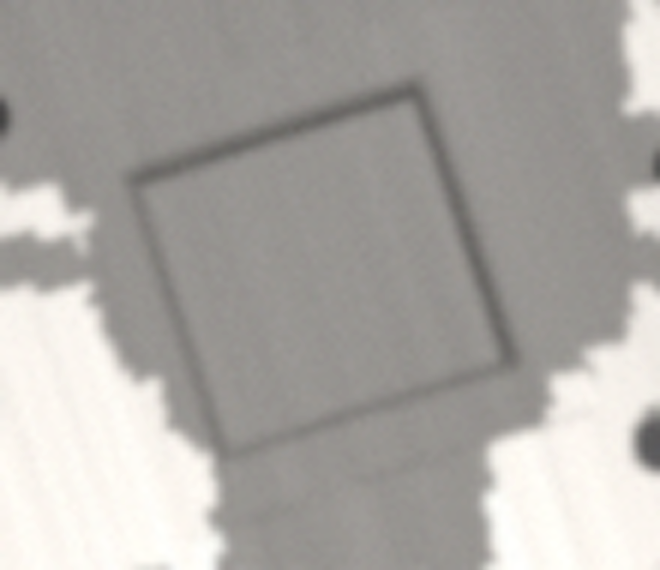

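Run:
```python
from h import *
import pickle
s,c=pickle.load(open("w5.pkl","rb"))
n=np.array([-.4147,.0816,.9063]);n/=np.linalg.norm(n)
m=np.array([681.14,121.97,110.84])
C=m-n*(m[2]-105)/n[2];print("C",C)
f=lambda x,y:(x/6+230-.4,y/6+35-.4)
def pl(od,P):
    o,d=od;return o+d*((P-o)@n)/(d@n)
Q=np.array([pl(wray(c,s,*f(*p)),C+10*n) for p in ((130,182),(420,85),(517,360),(222,458))])
print(Q.round(1),"centre",Q.mean(0),"expected",C+10*n)
M=R.from_euler("xyz",s["tcp_rot"]).as_matrix()
for i in range(4):
    d=M.T@(Q[(i+1)%4]-Q[i]);print(np.linalg.norm(d).round(1),"ang in tool",np.degrees(np.arctan2(d[1],d[0])).round(2))
# holes circle centre
h=[(227,55),(263,24),(312,27),(343,62),(340,108),(304,139),(255,135),(223,100)]
H=np.array([pl(wray(c,s,*p),m) for p in h]);print("holes centre",H.mean(0),np.linalg.norm(H-H.mean(0),axis=1).round(1))
```

```text
C [683.81223657 121.44418736 105.        ]
[[657.9  97.7 106.3]
 [652.7 145.3  99.6]
 [695.6 152.5 118.6]
 [700.9 104.  125.4]] centre [676.7565354  124.89152942 112.49505607] expected [679.6652663  122.2601815  114.06293502]
48.4 ang in tool 70.99
47.5 ang in tool 161.19
49.2 ang in tool -108.91
47.5 ang in tool -17.82
holes centre [678.18768137 124.62342416 109.25018874] [60.5 60.5 60.8 60.7 60.9 61.1 60.3 61.3]
```

```bash
python3 d.py 651.2 129.1 172
```

```text
tool [703.  119.1 320. ] rot [179.86  25.87 168.78] d [112.   -0.5 110.1] F [-0.6 -0.3 -1.2] M [ 0.096  0.356 -0.02 ] w 26.0 t 11.97 j [ 0.115  0.445  1.251 -0.155  1.018 -1.208]
tilt 25.87 az -10.89 err in tool xy deg [0.11 0.87]
```

Request:
{"fn": "play_rows", "kwargs": {"moves": [255,30,0,10,-6,255,60,0,35,-12,255,88,0,65,-18,255,105,-0.5,90,-18.7,255,112,-0.5,105,-18.7,255,112,-0.5,110,-18.7,255,112,-0.5,110,-18.7,255,112,-0.5,110,-18.7]}}

```text
time: 12.63
tool_pos: [652.8, 126.8, 172.8]
tcp_rot: [-2.99, 0.428, -2.982]
contact_force: [0.1, 0.4, -0.9]
grip_width: 25.7
```

```bash
python3 d.py 651.2 129.1 172
python3 - <<'E'
from plant import bot
from h import *
import pickle
s=bot.get_obs();c=bot.capture("wrist");pickle.dump((s,c),open("w6.pkl","wb"));cv2.imwrite("pics/w6.png",c["color"][:,:,::-1])
S=bot.capture("scene");T=bot.capture("top");pickle.dump((s,S,T),open("st6.pkl","wb"))
a=cv2.resize(S["color"][190:290,290:400,::-1],None,fx=4,fy=4,interpolation=cv2.INTER_CUBIC)
b=cv2.resize(T["color"][120:220,190:280,::-1],None,fx=4,fy=4,interpolation=cv2.INTER_CUBIC)
cv2.imwrite("pics/st6.png",np.hstack([a,b]))
E
```

```text
tool [652.8 126.8 172.8] rot [-171.31   24.51 -170.85] d [ 1.4  2.5 -0.2] F [ 0.1  0.4 -0.9] M [ 0.088  0.349 -0.024] w 25.7 t 12.63 j [ 0.141  0.487  1.61  -0.246  0.628 -1.387]
tilt 25.92 az -11.08 err in tool xy deg [-0.27  0.88]
```

View pics/w6.png

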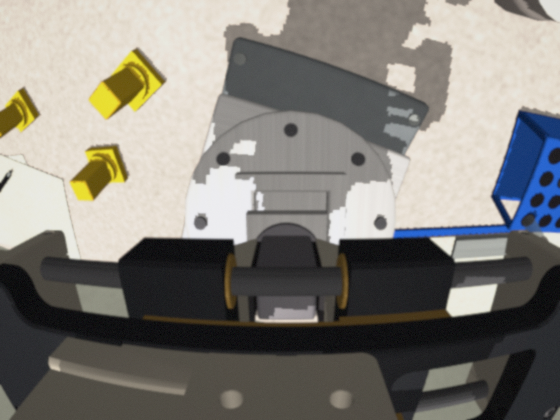

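View pics/st6.png

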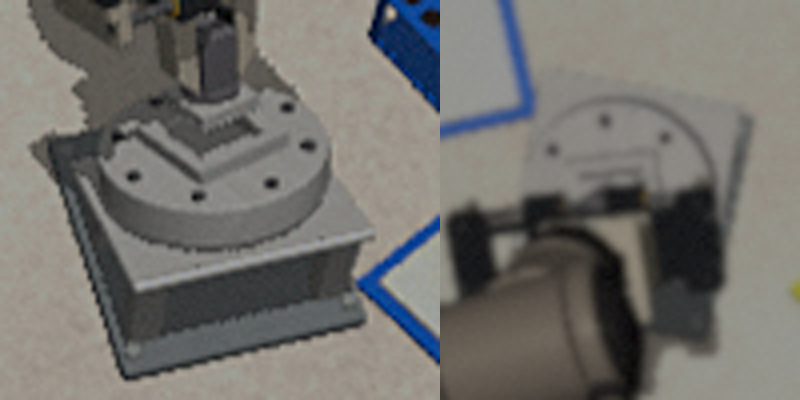

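Run:
```python
from h import *
import pickle
s,c=pickle.load(open("w6.pkl","rb"))
a=c["color"][:,:,::-1]
b=cv2.resize(a[160:250,225:355],None,fx=6,fy=6,interpolation=cv2.INTER_CUBIC)
b=cv2.convertScaleAbs(b,alpha=1.5,beta=20)
cv2.imwrite("pics/w6d.png",b)
```

```text
(no output)
```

View pics/w6d.png

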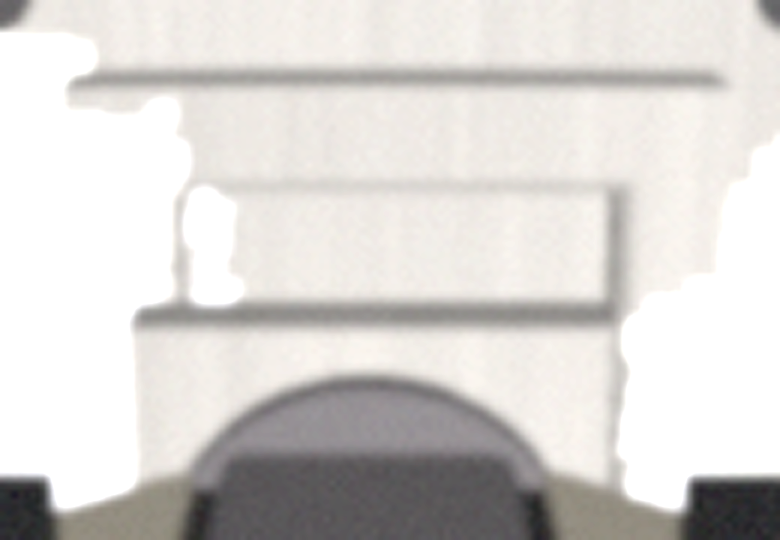

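```bash
cat > w6.py <<'E'
from h import *
import pickle
s,c=pickle.load(open("w6.pkl","rb"))
s0=dict(tool_pos=np.zeros(3),tcp_rot=np.zeros(3))
f=lambda x,y:(x/6+225-.4,y/6+160-.4)
def at(p,z): return onz(wray(c,s0,*f(*p)),z)
for z in (30,33,36): print("foot",z,at((137,323),z).round(1),at((614,323),z).round(1))
for z in (58,62,65,68): print("rim",z,at((181,186),z).round(1),at((627,186),z).round(1), "boss", at((72,74),z).round(1),at((724,74),z).round(1))
E
python3 w6.py
```

```text
foot 30 [ 22.5 -19.2  30. ] [22.5 23.2 30. ]
foot 33 [ 21.7 -19.6  33. ] [21.7 23.6 33. ]
foot 36 [ 20.9 -20.   36. ] [20.9 23.9 36. ]
rim 58 [ 29.4 -17.8  58. ] [29.4 27.7 58. ] boss [ 41.  -28.7  58. ] [41.1 37.4 58. ]
rim 62 [ 28.6 -18.2  62. ] [28.6 28.3 62. ] boss [ 40.4 -29.3  62. ] [40.5 38.1 62. ]
rim 65 [ 28.  -18.5  65. ] [28.  28.7 65. ] boss [ 40.  -29.8  65. ] [40.1 38.7 65. ]
rim 68 [ 27.4 -18.8  68. ] [27.4 29.1 68. ] boss [ 39.6 -30.2  68. ] [39.7 39.3 68. ]
```

Request:
{"fn": "play_rows", "kwargs": {"moves": [255,2,1.4,3,0,255,4.5,2.8,8,0,255,4.5,2.8,12,0,255,4.5,2.8,12,0,255,4.5,2.8,12,0]}}

```text
time: 13.2
tool_pos: [652.2, 128.5, 157.4]
tcp_rot: [-2.99, 0.424, -2.981]
contact_force: [-0.1, 0.2, -0.3]
grip_width: 25.6
```

```bash
python3 d.py 651.2 129.1 172
python3 - <<'E'
from plant import bot
from h import *
import pickle
s=bot.get_obs();c=bot.capture("wrist");pickle.dump((s,c),open("w7.pkl","wb"))
S=bot.capture("scene")
a=c["color"][:,:,::-1]
b=cv2.resize(a[160:250,225:355],None,fx=6,fy=6,interpolation=cv2.INTER_CUBIC)
b=cv2.convertScaleAbs(b,alpha=1.5,beta=20)
cv2.imwrite("pics/w7d.png",b)
a=cv2.resize(S["color"][190:290,290:400,::-1],None,fx=6,fy=6,interpolation=cv2.INTER_CUBIC)
cv2.imwrite("pics/s7.png",a)
E
```

```text
tool [652.2 128.5 157.4] rot [-171.31   24.28 -170.8 ] d [ -5.2  -1.3 -13.6] F [-0.1  0.2 -0.3] M [0.1   0.378 0.016] w 25.6 t 13.2 j [ 0.144  0.507  1.624 -0.258  0.6   -1.372]
tilt 25.7 az -11.18 err in tool xy deg [-0.24  0.66]
```

View pics/w7d.png

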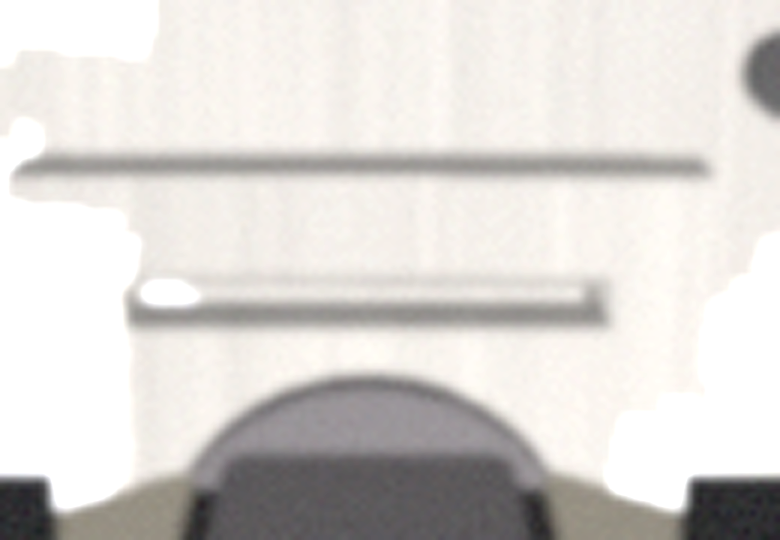

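View pics/s7.png

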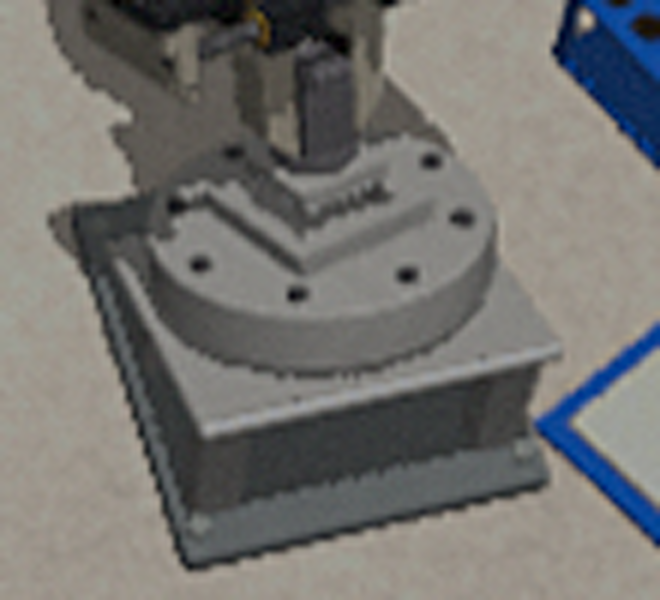

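```bash
cat > w7.py <<'E'
from h import *
import pickle
s,c=pickle.load(open("w7.pkl","rb"))
s0=dict(tool_pos=np.zeros(3),tcp_rot=np.zeros(3))
f=lambda x,y:(x/6+225-.4,y/6+160-.4)
def at(p,z): return onz(wray(c,s0,*f(*p)),z)
for z in (33,36): print("foot",z,at((137,323),z).round(1),at((614,323),z).round(1))
for z in (48,52,56): print("rim",z,at((130,280),z).round(1),at((608,280),z).round(1), "boss", at((13,172),z).round(1),at((709,172),z).round(1))
E
python3 w7.py
```

```text
foot 33 [ 21.7 -19.6  33. ] [21.7 23.6 33. ]
foot 36 [ 20.9 -20.   36. ] [20.9 23.9 36. ]
rim 48 [ 22. -22.  48.] [22.  24.8 48. ] boss [ 32.8 -33.3  48. ] [32.8 34.4 48. ]
rim 52 [ 21.  -22.5  52. ] [21.  25.3 52. ] boss [ 32. -34.  52.] [32.1 35.1 52. ]
rim 56 [ 20.  -23.1  56. ] [20.  25.8 56. ] boss [ 31.3 -34.8  56. ] [31.3 35.8 56. ]
```

Request:
{"fn": "play_rows", "kwargs": {"moves": [255,-1,-0.6,0,0,255,-2,-1.2,1,0,255,-2,-1.2,2,0,255,-2,-1.2,2,0,255,-2,-1.2,2,0,255,-2,-1.2,2,0]}}

```text
time: 13.8
tool_pos: [655.0, 127.4, 157.1]
tcp_rot: [-2.99, 0.425, -2.981]
contact_force: [-0.2, -0.3, -1.1]
grip_width: 25.8
```

```bash
python3 d.py 651.2 129.1 172
python3 - <<'E'
from plant import bot
from h import *
import pickle
s=bot.get_obs();c=bot.capture("wrist");pickle.dump((s,c),open("w7.pkl","wb"))
a=c["color"][:,:,::-1]
b=cv2.resize(a[160:250,225:355],None,fx=6,fy=6,interpolation=cv2.INTER_CUBIC)
b=cv2.convertScaleAbs(b,alpha=1.1,beta=0)
cv2.imwrite("pics/w8d.png",b)
E
```

```text
tool [655.  127.4 157.1] rot [-171.32   24.32 -170.81] d [ -2.9  -0.  -15.2] F [-0.2 -0.3 -1.1] M [0.081 0.326 0.007] w 25.8 t 13.8 j [ 0.141  0.511  1.618 -0.256  0.601 -1.376]
tilt 25.74 az -11.15 err in tool xy deg [-0.24  0.7 ]
```

View pics/w8d.png

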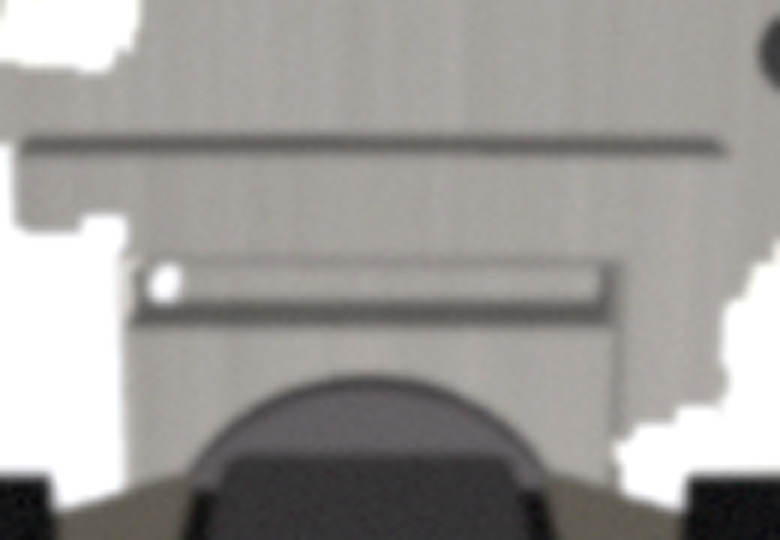

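```bash
sed -i 's/(130,280)/(137,261)/;s/(608,280)/(621,261)/;s/(13,172)/(20,153)/;s/(709,172)/(727,153)/;s/48,52,56/46,49,52/' w7.py; python3 w7.py
```

```text
foot 33 [ 21.7 -19.6  33. ] [21.7 23.6 33. ]
foot 36 [ 20.9 -20.   36. ] [20.9 23.9 36. ]
rim 46 [ 24.4 -21.   46. ] [24.4 25.7 46. ] boss [ 35.  -32.1  46. ] [35.1 35.7 46. ]
rim 49 [ 23.6 -21.4  49. ] [23.7 26.1 49. ] boss [ 34.5 -32.7  49. ] [34.5 36.3 49. ]
rim 52 [ 22.9 -21.8  52. ] [22.9 26.5 52. ] boss [ 34.  -33.2  52. ] [34.  36.9 52. ]
```

Request:
{"fn": "play_rows", "kwargs": {"moves": [255,0.3,0,2,0,255,0.3,0,4,0,255,0.3,0,6,0,255,0.3,0,7.5,0,255,0.3,0,9,0,255,0.3,0,10,0,255,0.3,0,10,0]}}

```text
time: 14.43
tool_pos: [659.0, 126.5, 147.7]
tcp_rot: [-2.99, 0.424, -2.981]
contact_force: [-0.2, 0.3, -1.5]
grip_width: 25.9
```

```bash
python3 d.py 651.2 129.1 172
```

```text
tool [659.  126.5 147.7] rot [-171.32   24.31 -170.81] d [ -3.3  -0.  -25.5] F [-0.2  0.3 -1.5] M [ 0.048  0.356 -0.082] w 25.9 t 14.43 j [ 0.138  0.529  1.617 -0.26   0.584 -1.372]
tilt 25.72 az -11.16 err in tool xy deg [-0.24  0.68]
```

Request:
{"fn": "play_rows", "kwargs": {"moves": [255,0,0,1.5,0,255,0,0,3,0,255,0,0,4,0,255,0,0,5,0,255,0,0,5,0]}}

```text
time: 14.85
tool_pos: [660.7, 126.2, 144.9]
tcp_rot: [-2.99, 0.425, -2.981]
contact_force: [-9.6, -0.6, 9.5]
grip_width: 26.1
```

```bash
python3 d.py 651.2 129.1 172
```

```text
tool [660.7 126.2 144.9] rot [-171.3    24.35 -170.8 ] d [ -3.    0.  -28.7] F [-9.6 -0.6  9.5] M [-0.011  0.948 -0.169] w 26.1 t 14.85 j [ 0.138  0.535  1.616 -0.262  0.579 -1.371]
tilt 25.77 az -11.16 err in tool xy deg [-0.26  0.73]
```

```bash
cat > look.py <<'E'
import sys
from plant import bot
from h import *
import pickle
n=sys.argv[1]
s=bot.get_obs();c=bot.capture("wrist");pickle.dump((s,c),open(n+".pkl","wb"))
a=c["color"][:,:,::-1]
b=cv2.resize(a[160:250,225:355],None,fx=6,fy=6,interpolation=cv2.INTER_CUBIC)
cv2.imwrite(f"pics/{n}.png",cv2.convertScaleAbs(b,alpha=1.1,beta=0))
if len(sys.argv)>2:
    S=bot.capture("scene")
    cv2.imwrite(f"pics/{n}s.png",cv2.resize(S["color"][190:290,290:400,::-1],None,fx=6,fy=6,interpolation=cv2.INTER_CUBIC))
E
python3 look.py a1 s
```

```text
(no output)
```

View pics/a1.png

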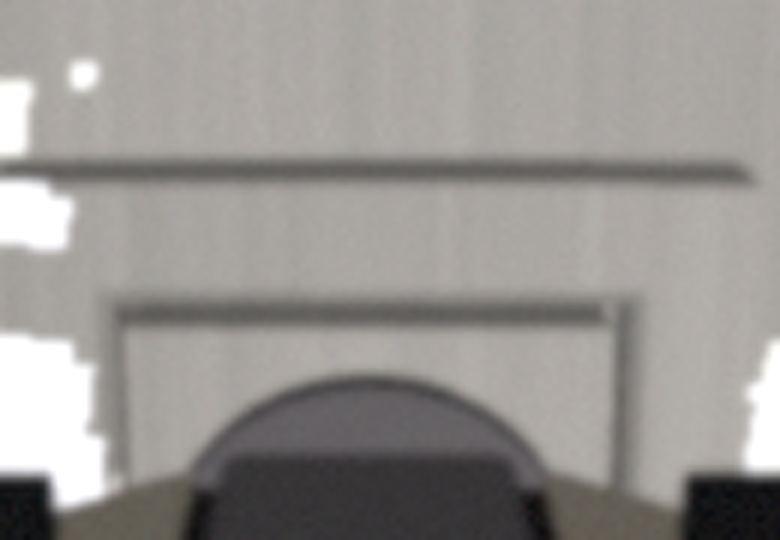

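View pics/a1s.png

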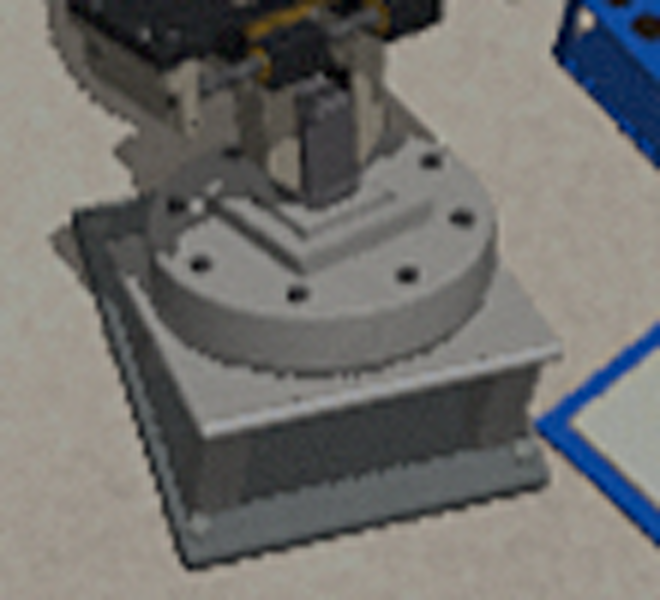

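Request:
{"fn": "play_rows", "kwargs": {"moves": [255,0,0,1,0,255,0,0,1.5,0,255,0,0,1.5,0]}}

```text
time: 15.2
tool_pos: [660.8, 126.2, 144.7]
tcp_rot: [-2.99, 0.425, -2.981]
contact_force: [-17.6, -0.7, 19.0]
grip_width: 25.7
```

```bash
python3 d.py 651.2 129.1 172
```

```text
tool [660.8 126.2 144.7] rot [-171.29   24.36 -170.8 ] d [ -3.    0.  -28.9] F [-17.6  -0.7  19. ] M [-0.079  1.517 -0.198] w 25.7 t 15.2 j [ 0.138  0.535  1.616 -0.263  0.578 -1.37 ]
tilt 25.78 az -11.18 err in tool xy deg [-0.27  0.73]
```

Request:
{"fn": "play_rows", "kwargs": {"moves": [255,0,0,-1.5,3,255,0,0,-1.5,7,255,0,0,-1.5,11,255,0,0,-1.5,15,255,0,0,-1.5,19,255,0,0,-1.5,23,255,0,0,-1.5,27,255,0,0,-1.5,30]}}

```text
time: 15.87
tool_pos: [661.1, 126.8, 144.9]
tcp_rot: [3.043, 0.441, 2.721]
contact_force: [-8.2, 2.3, 8.6]
grip_width: 25.9
```

Request:
{"fn": "play_rows", "kwargs": {"moves": [255,0,0,0,0,255,0,0,0,0,255,0,0,0,0,255,0,0,0,0,255,0,0,0,0]}}

```text
time: 16.28
tool_pos: [661.1, 126.8, 144.9]
tcp_rot: [3.044, 0.441, 2.725]
contact_force: [-7.7, 2.5, 8.4]
grip_width: 25.8
```

```bash
cat > meas.py <<'E'
import sys
from plant import bot
from h import *
import pickle
n=sys.argv[1]
s=bot.get_obs();c=bot.capture("wrist");pickle.dump((s,c),open(n+".pkl","wb"))
a=c["color"][:,:,::-1]
cv2.imwrite(f"pics/{n}.png",cv2.resize(a[110:260,190:390],None,fx=4,fy=4,interpolation=cv2.INTER_CUBIC))
def mz(s): 
    M=R.from_euler("xyz",s["tcp_rot"]).as_matrix();return (s["moment"]@M[:,2])
ms=[mz(s)]
for k in range(4):
    bot.capture("wrist");ms.append(mz(bot.get_obs()))
s=bot.get_obs()
print("Mz",np.round(ms,3),"mean",np.mean(ms).round(3),"j6",s["joint_positions"][5].round(4),"t",s["time"].round(2),"F",s["contact_force"].round(1),s["tool_pos"].round(1))
E
python3 meas.py b1
```

```text
Traceback (most recent call last):
  File "meas.py", line 15, in <module>
    print("Mz",np.round(ms,3),"mean",np.mean(ms).round(3),"j6",s["joint_positions"][5].round(4),"t",s["time"].round(2),"F",s["contact_force"].round(1),s["tool_pos"].round(1))
                                                                                                    ^^^^^^^^^^^^^^^
AttributeError: 'float' object has no attribute 'round'
```

View pics/b1.png

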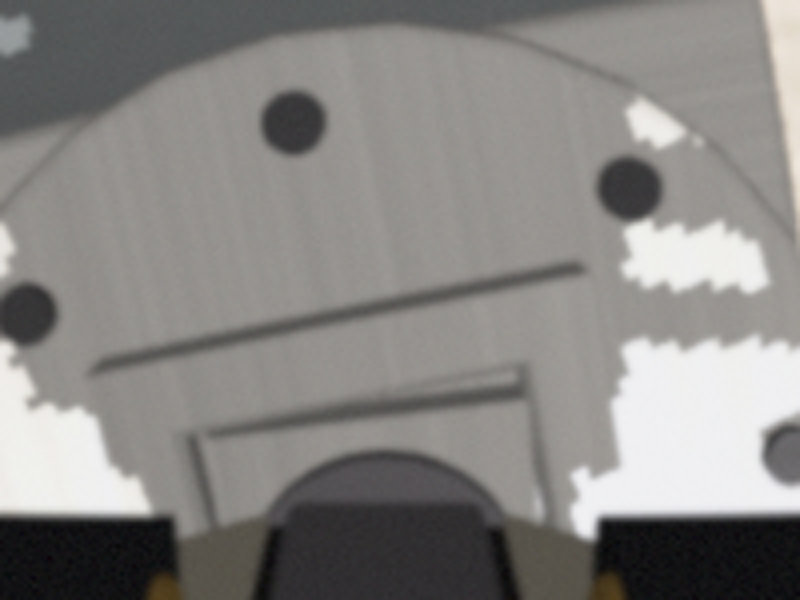

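```bash
sed -i 's/s\["time"\].round(2)/round(s["time"],2)/' meas.py
cat > ang.py <<'E'
import sys,pickle
from h import *
s0=dict(tool_pos=np.zeros(3),tcp_rot=np.zeros(3))
def line(n,p,q,z,w=4,mode="min"):
    """p,q in 4x zoom coords of pics; refine dark line; return angle in tool frame vs tool y"""
    s,c=pickle.load(open(n+".pkl","rb"))
    g=cv2.GaussianBlur(cv2.cvtColor(c["color"],cv2.COLOR_RGB2GRAY).astype(np.float32),(0,0),0.7)
    f=lambda P:np.array([P[0]/4+190-.375,P[1]/4+110-.375])
    p,q=f(p),f(q);d=(q-p)/np.linalg.norm(q-p);nn=np.array([-d[1],d[0]])
    pts=[]
    for t in np.linspace(.06,.94,60):
        o=p+(q-p)*t;k=np.arange(-w,w+.01,.1)
        m=(o+k[:,None]*nn).astype(np.float32)
        v=cv2.remap(g,m[:,0].reshape(1,-1),m[:,1].reshape(1,-1),cv2.INTER_CUBIC)[0]
        if mode=="min":
            wt=np.clip(v.max()*0.5+v.min()*0.5-v,0,None) if False else np.clip(np.percentile(v,50)-v-0.4*(np.percentile(v,50)-v.min()),0,None)
            pts.append(o+nn*(k*wt).sum()/wt.sum())
        else:
            gr=np.gradient(v);pts.append(o+nn*k[np.argmax(gr)])
    T=np.array([onz(wray(c,s0,*x),z)[:2] for x in pts])
    r=cv2.fitLine(T.astype(np.float32),cv2.DIST_HUBER,0,.01,.01).ravel()
    a=np.degrees(np.arctan2(r[1],r[0]));a=(a-90+90)%180-90
    e=np.abs((T-r[2:])@np.array([-r[1],r[0]]))
    return a,np.median(e),r[2:]
if __name__=="__main__":
    n=sys.argv[1];v=[float(x) for x in sys.argv[2:]]
    print("boss",line(n,v[0:2],v[2:4],38))
    if len(v)>4: print("foot",line(n,v[4:6],v[6:8],34,2.5))
E
python3 meas.py b1b; python3 ang.py b1 92 368 582 266 210 435 520 390
python3 - <<'E'
import pickle,numpy as np
from h import *
# a1 uncompressed reference
from ang import line
f=lambda x,y:((x/6+225-190)*4,(y/6+160-110)*4)
print(line("a1",f(20,172),f(735,172),38),line("a1",f(125,315),f(600,315),34,2.5))
E
```

```text
Mz [-0.155 -0.151 -0.074 -0.099 -0.053] mean -0.106 j6 -0.8472 t 16.78 F [-7.8  2.8  8.6] [661.1 126.8 144.9]
boss (np.float32(-11.75222), np.float64(0.011436972958285305), array([34.958176, -5.90665 ], dtype=float32))
foot (np.float32(-7.887039), np.float64(0.08952505296633237), array([22.252304, -4.610345], dtype=float32))
(np.float32(-0.012214661), np.float64(0.014806777035321217), array([34.73494  ,  4.4886217], dtype=float32)) (np.float32(0.054656982), np.float64(0.014605988713967035), array([22.3131    ,  0.34841225], dtype=float32))
```

Request:
{"fn": "play_rows", "kwargs": {"moves": [255,0,0,0,5,255,0,0,0,11,255,0,0,0,17,255,0,0,0,23,255,0,0,0,29,255,0,0,0,35,255,0,0,0,41,255,0,0,0,45]}}

```text
time: 17.45
tool_pos: [661.4, 127.2, 145.2]
tcp_rot: [2.755, 0.24, 1.909]
contact_force: [-6.4, 3.9, 8.6]
grip_width: 25.7
```

Request:
{"fn": "play_rows", "kwargs": {"moves": [255,0,0,0,0,255,0,0,0,0,255,0,0,0,0,255,0,0,0,0,255,0,0,0,0,255,0,0,0,0]}}

```text
time: 17.95
tool_pos: [661.4, 127.2, 145.2]
tcp_rot: [2.757, 0.242, 1.914]
contact_force: [-5.8, 4.8, 8.0]
grip_width: 25.8
```

```bash
python3 meas.py b2
```

```text
Mz [-0.087 -0.148 -0.121 -0.117 -0.123] mean -0.119 j6 -0.0618 t 18.2 F [-6.3  4.2  8.2] [661.4 127.2 145.2]
```

View pics/b2.png

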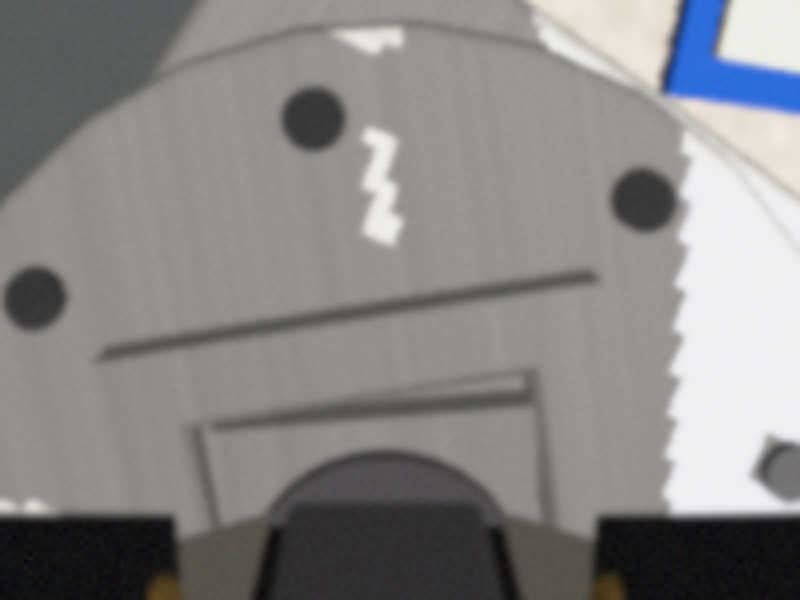

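```bash
python3 ang.py b2 100 355 597 274 212 427 528 398
```

```text
boss (np.float32(-9.172249), np.float64(0.01375902461034665), array([35.98152 , -2.902614], dtype=float32))
foot (np.float32(-5.0494003), np.float64(0.07219309651486373), array([23.179808  , -0.11499944], dtype=float32))
```

Request:
{"fn": "play_rows", "kwargs": {"moves": [255,0,0,0,5,255,0,0,0,11,255,0,0,0,17,255,0,0,0,23,255,0,0,0,29,255,0,0,0,35,255,0,0,0,41,255,0,0,0,45]}}

```text
time: 18.87
tool_pos: [661.8, 127.2, 145.6]
tcp_rot: [2.698, -0.091, 1.191]
contact_force: [-5.3, 3.2, 9.2]
grip_width: 26.1
```

Request:
{"fn": "play_rows", "kwargs": {"moves": [255,0,0,0,0,255,0,0,0,0,255,0,0,0,0,255,0,0,0,0,255,0,0,0,0,255,0,0,0,0]}}

```text
time: 19.37
tool_pos: [661.8, 127.2, 145.6]
tcp_rot: [2.697, -0.089, 1.196]
contact_force: [-5.4, 4.5, 9.7]
grip_width: 25.8
```

```bash
python3 meas.py b3
```

```text
Mz [-0.181 -0.19  -0.139 -0.171 -0.14 ] mean -0.164 j6 0.7236 t 19.62 F [-5.9  3.4  9.5] [661.8 127.2 145.6]
```

View pics/b3.png

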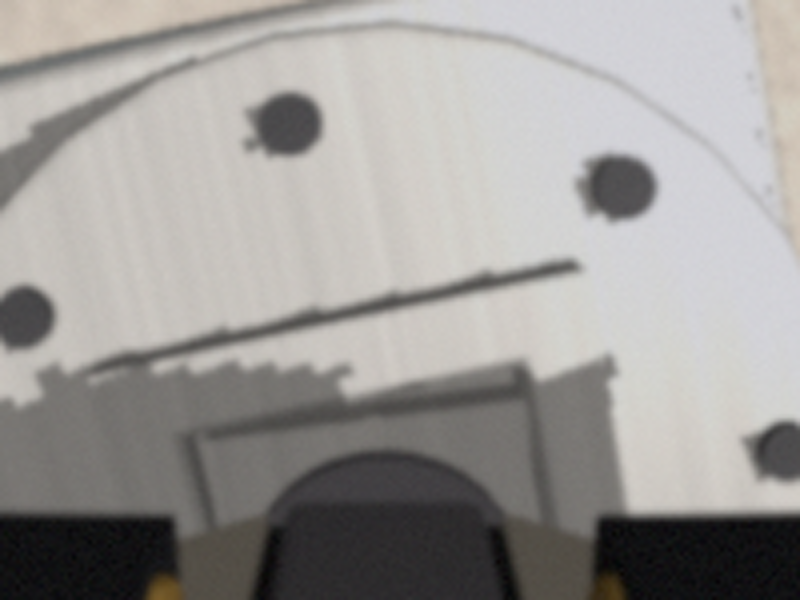

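```bash
python3 ang.py b3 92 372 578 264 205 435 520 390
```

```text
boss (np.float32(-12.2844925), np.float64(0.05747338342053871), array([34.79479 , -8.300902], dtype=float32))
foot (np.float32(-7.8048935), np.float64(0.05928825018743279), array([22.204775, -5.289985], dtype=float32))
```

Request:
{"fn": "play_rows", "kwargs": {"moves": [255,0,0,0,5,255,0,0,0,11,255,0,0,0,17,255,0,0,0,23,255,0,0,0,29,255,0,0,0,35,255,0,0,0,40,255,0,0,0,40]}}

```text
time: 20.28
tool_pos: [662.0, 126.9, 145.8]
tcp_rot: [2.85, -0.352, 0.525]
contact_force: [-6.4, 1.5, 10.5]
grip_width: 25.8
```

Request:
{"fn": "play_rows", "kwargs": {"moves": [255,0,0,0,0,255,0,0,0,0,255,0,0,0,0,255,0,0,0,0,255,0,0,0,0,255,0,0,0,0]}}

```text
time: 20.78
tool_pos: [662.0, 126.9, 145.9]
tcp_rot: [2.849, -0.351, 0.53]
contact_force: [-5.1, 2.4, 9.9]
grip_width: 25.5
```

```bash
python3 meas.py b4
```

```text
Mz [-0.252 -0.227 -0.269 -0.228 -0.244] mean -0.244 j6 1.4215 t 21.03 F [-5.6  1.7  9.6] [662.  126.9 145.9]
```

View pics/b4.png

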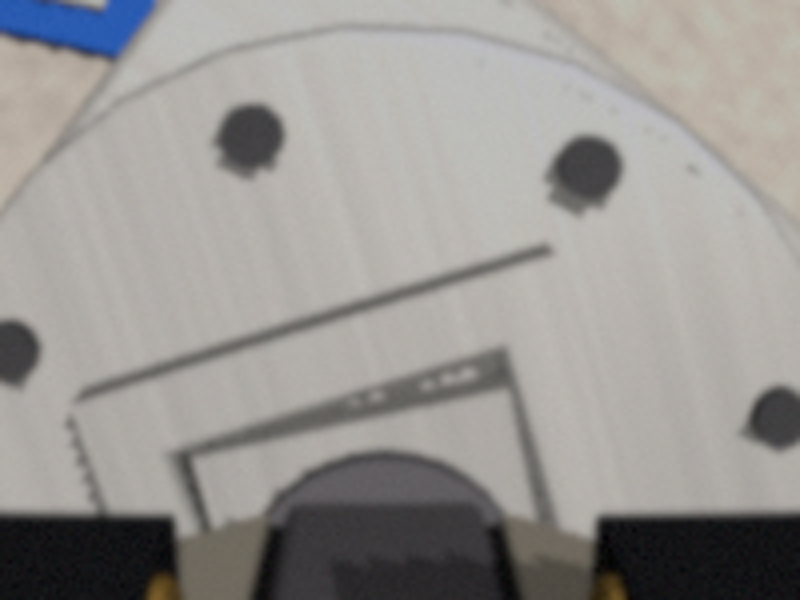

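```bash
python3 ang.py b4 80 397 550 248 192 455 500 388
python3 - <<'E'
import numpy as np
from scipy.optimize import least_squares
from ang import line
b=[line("b1",(92,368),(582,266),38)[0],line("b2",(100,355),(597,274),38)[0],line("b3",(92,372),(578,264),38)[0],line("b4",(80,397),(550,248),38)[0]]
j=np.degrees(np.array([-.8472,-.0618,.7236,1.4215])+1.3705)
th=j+np.array(b);T=.8*np.radians(-np.array(b)-4.0)
print(th.round(1),T.round(4))
f=lambda p:p[2]+p[0]*np.sin(np.radians(th-p[1]))-T
r=least_squares(f,[.145,150,.2]);print(r.x,r.fun)
f2=lambda p:.2+p[0]*np.sin(np.radians(th-p[1]))-T
r=least_squares(f2,[.145,150]);print(r.x,r.fun)
E
```

```text
boss (np.float32(-17.439888), np.float64(0.015869269626143295), array([ 33.03968  , -11.6317215], dtype=float32))
foot (np.float32(-12.76152), np.float64(0.04360399258356336), array([21.372837, -4.883898], dtype=float32))
[ 18.2  65.8 107.7 142.5] [0.1082 0.0722 0.1157 0.1877]
[1.35309269e-01 1.50868276e+02 2.07582917e-01] [-0.00019911  0.00055855 -0.00066378  0.00030434]
[1.26120191e-01 1.49391339e+02] [-0.00319312  0.00245235  0.00043961 -0.00272359]
```

Request:
{"fn": "play_rows", "kwargs": {"moves": [255,0,0,0,5,255,0,0,0,11,255,0,0,0,17,255,0,0,0,23,255,0,0,0,29,255,0,0,0,35,255,0,0,0,40,255,0,0,0,40]}}

```text
time: 21.7
tool_pos: [662.0, 126.4, 145.9]
tcp_rot: [-3.126, -0.453, -0.229]
contact_force: [-5.8, 0.1, 9.9]
grip_width: 25.6
```

Request:
{"fn": "play_rows", "kwargs": {"moves": [255,0,0,0,0,255,0,0,0,0,255,0,0,0,0,255,0,0,0,0,255,0,0,0,0,255,0,0,0,0]}}

```text
time: 22.2
tool_pos: [662.0, 126.4, 145.9]
tcp_rot: [-3.128, -0.453, -0.224]
contact_force: [-6.4, -0.3, 10.9]
grip_width: 26.0
```

```bash
python3 meas.py b5
```

```text
Mz [-0.295 -0.272 -0.233 -0.25  -0.274] mean -0.265 j6 2.1195 t 22.45 F [-5.   0.1 10.9] [662.  126.4 146. ]
```

View pics/b5.png

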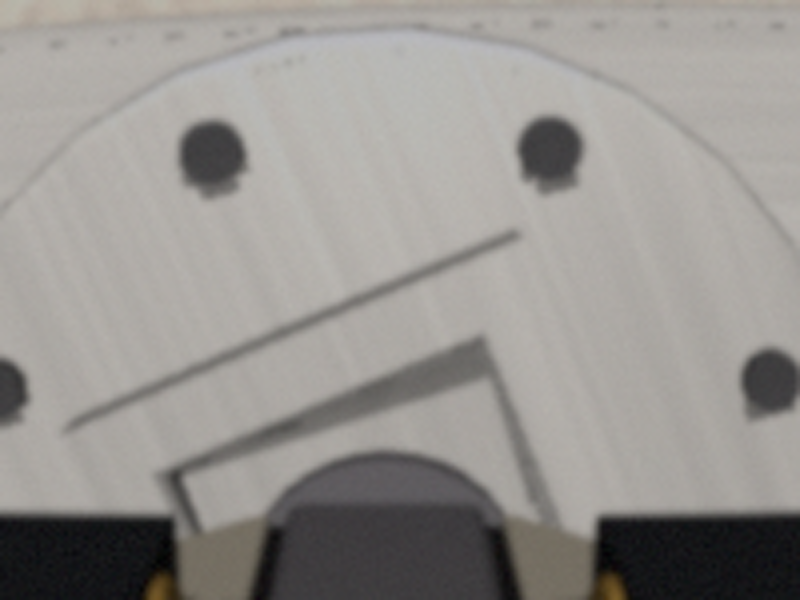

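```bash
python3 ang.py b5 68 430 520 233
```

```text
boss (np.float32(-23.208618), np.float64(0.02448804622780614), array([ 31.94522, -12.13732], dtype=float32))
```

Request:
{"fn": "play_rows", "kwargs": {"moves": [255,0,0,0,-7,255,0,0,0,-14,255,0,0,0,-21,255,0,0,0,-28,255,0,0,0,-35,255,0,0,0,-41,255,0,0,0,-47,255,0,0,0,-52]}}

```text
time: 23.12
tool_pos: [661.9, 127.2, 145.8]
tcp_rot: [2.783, -0.282, 0.743]
contact_force: [-5.5, 3.8, 9.3]
grip_width: 25.9
```

Request:
{"fn": "play_rows", "kwargs": {"moves": [255,0,0,0,0,255,0,0,0,0,255,0,0,0,0,255,0,0,0,0,255,0,0,0,0,255,0,0,0,0]}}

```text
time: 23.62
tool_pos: [661.9, 127.2, 145.8]
tcp_rot: [2.784, -0.284, 0.738]
contact_force: [-5.8, 3.2, 9.1]
grip_width: 25.8
```

```bash
python3 meas.py b6
```

```text
Mz [0.108 0.175 0.132 0.095 0.12 ] mean 0.126 j6 1.2127 t 23.87 F [-5.7  3.2 10.2] [661.9 127.2 145.8]
```

View pics/b6.png

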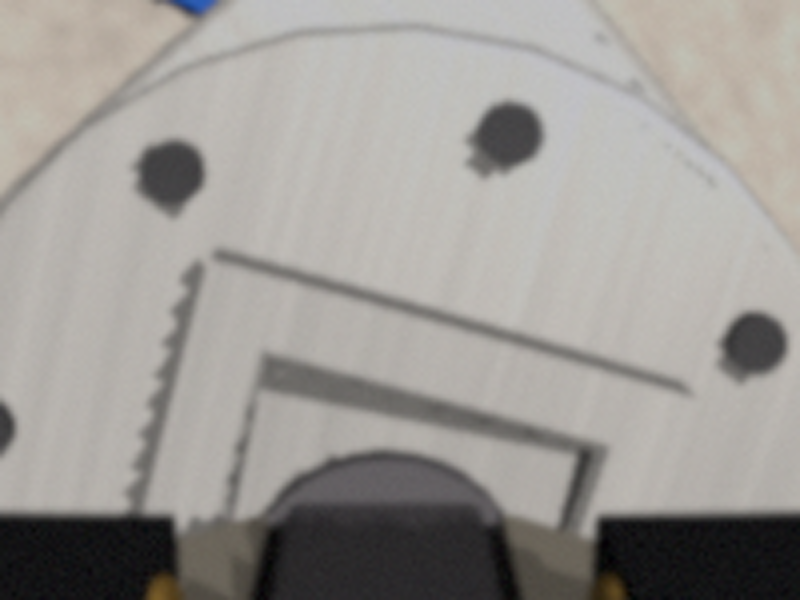

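```bash
python3 ang.py b6 215 254 690 392 262 395 560 450
python3 - <<'E'
import numpy as np
from scipy.optimize import least_squares
from ang import line
b=np.array([-11.752,-9.172,-12.284,-17.44,-23.209,line("b6",(215,254),(690,392),38)[0]])
j=np.degrees(np.array([-.8472,-.0618,.7236,1.4215,2.1195,1.2127])+1.3705)
sg=np.array([1,1,1,1,1,-1])
th=j+b
for play in (3.5,4,4.4):
    T=.8*np.radians(-b-play*sg)
    f=lambda p:p[2]*sg+p[0]*np.sin(np.radians(th-p[1]))-T
    r=least_squares(f,[.145,150,.2]);print(play,th.round(1),T.round(4),r.x,r.fun.round(4))
E
```

```text
boss (np.float32(16.10527), np.float64(0.014960314963078715), array([33.43978 ,  8.082903], dtype=float32))
foot (np.float32(11.023071), np.float64(0.004157038095434596), array([21.193186 ,  2.3456378], dtype=float32))
3.5 [ 18.2  65.8 107.7 142.5 176.8 164.1] [ 0.1152  0.0792  0.1226  0.1946  0.2752 -0.176 ] [1.33497352e-01 1.49502309e+02 2.12275997e-01] [-0.0033  0.0004  0.0006  0.0014 -0.0018 -0.0026]
4 [ 18.2  65.8 107.7 142.5 176.8 164.1] [ 0.1082  0.0722  0.1157  0.1877  0.2682 -0.169 ] [1.33497352e-01 1.49502309e+02 2.05294680e-01] [-0.0033  0.0004  0.0006  0.0014 -0.0018 -0.0026]
4.4 [ 18.2  65.8 107.7 142.5 176.8 164.1] [ 0.1027  0.0666  0.1101  0.1821  0.2626 -0.1634] [1.33497352e-01 1.49502309e+02 1.99709627e-01] [-0.0033  0.0004  0.0006  0.0014 -0.0018 -0.0026]
```

Request:
{"fn": "play_rows", "kwargs": {"moves": [255,0,0,0,-4,255,0,0,0,-8,255,0,0,0,-12,255,0,0,0,-16.3,255,0,0,0,-16.3,255,0,0,0,-16.3,255,0,0,0,-16.3,255,0,0,0,-16.3]}}

```text
time: 24.53
tool_pos: [661.8, 127.3, 145.7]
tcp_rot: [2.722, -0.176, 1.008]
contact_force: [-6.8, 4.2, 9.4]
grip_width: 25.8
```

Request:
{"fn": "play_rows", "kwargs": {"moves": [255,0,0,0,0,255,0,0,0,0]}}

```text
time: 24.7
tool_pos: [661.8, 127.3, 145.7]
tcp_rot: [2.722, -0.176, 1.008]
contact_force: [-6.4, 4.1, 10.3]
grip_width: 25.8
```

```bash
python3 meas.py b7
```

```text
Mz [0.175 0.183 0.123 0.134 0.18 ] mean 0.159 j6 0.9282 t 24.95 F [-5.5  4.   9.4] [661.8 127.3 145.7]
```

View pics/b7.png

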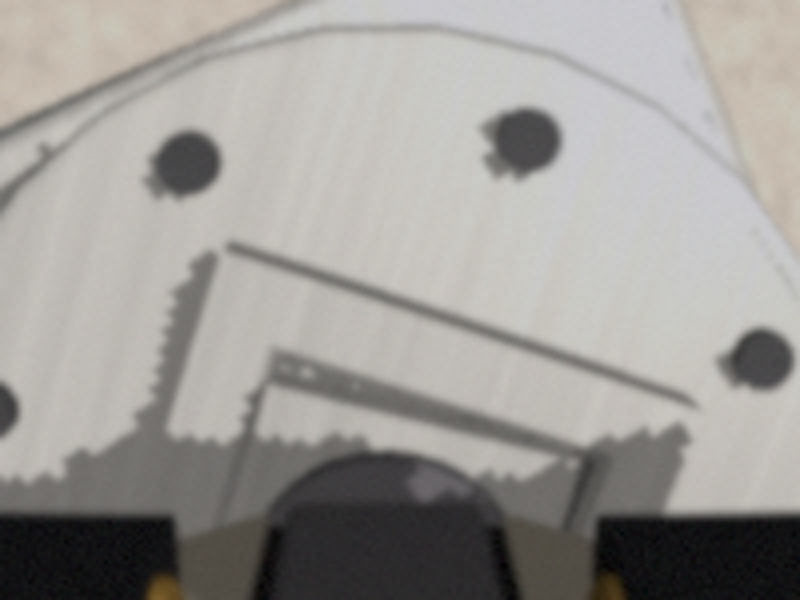

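```bash
cat > fit.py <<'E'
import numpy as np
from scipy.optimize import least_squares
from ang import line
b=np.array([-11.752,-9.172,-12.284,-17.44,-23.209,16.105,line("b7",(228,245),(695,403),38)[0]])
j=np.degrees(np.array([-.8472,-.0618,.7236,1.4215,2.1195,1.2127,.9282])+1.3705)
sg=np.array([1,1,1,1,1,-1,-1])
th=j+b;print(b[-1],th)
T=.8*np.radians(-b-4*sg)
f=lambda p:p[2]*sg+p[3]+p[0]*np.sin(np.radians(th-p[1]))-T
r=least_squares(f,[.145,150,.2,0]);print(r.x,r.fun.round(4))
f=lambda p:p[2]*sg+p[0]*np.sin(np.radians(th-p[1]))-T
r=least_squares(f,[.145,150,.2]);print(r.x,r.fun.round(4))
E
python3 fit.py
```

```text
18.693862915039062 [ 18.23088142  65.81098665 107.69909188 142.5298164  176.7532705
 164.11145764 150.39967128]
[1.37105688e-01 1.51105630e+02 2.05279453e-01 3.60490601e-03] [ 0.0002  0.     -0.001   0.0008  0.     -0.0018  0.0018]
[1.34065688e-01 1.49706845e+02 2.05771699e-01] [-0.0029  0.0003  0.0004  0.0014 -0.0015 -0.0034  0.001 ]
```

Request:
{"fn": "play_rows", "kwargs": {"moves": [255,0,0,0,5,255,0,0,0,10,255,0,0,0,15,255,0,0,0,18.7,255,0,0,0,18.7,255,0,0,0,18.7,255,0,0,0,18.7]}}

```text
time: 25.53
tool_pos: [662.0, 126.6, 145.8]
tcp_rot: [2.795, -0.298, 0.697]
contact_force: [-5.6, 0.6, 10.5]
grip_width: 25.9
```

```bash
python3 meas.py b8
python3 - <<'E'
from plant import bot
from h import *
S=bot.capture("scene")
cv2.imwrite("pics/s8.png",cv2.resize(S["color"][130:300,180:470,::-1],None,fx=2.7,fy=2.7,interpolation=cv2.INTER_CUBIC))
E
python3 d.py 0 0 0
```

```text
Mz [-0.07  -0.139 -0.093 -0.156 -0.078] mean -0.107 j6 1.2543 t 25.78 F [-5.4  0.1  9.7] [662.  126.6 145.9]
tool [662.  126.6 145.9] rot [160.14 -17.06  39.94] d [-605.7 -297.1 -142.7] F [-4.8  0.9 10.3] M [ 0.022  0.714 -0.033] w 25.8 t 25.83 j [ 0.138  0.535  1.614 -0.262  0.577  1.254]
tilt 25.95 az -10.97 err in tool xy deg [ 0.66 -0.69]
```

View pics/b8.png

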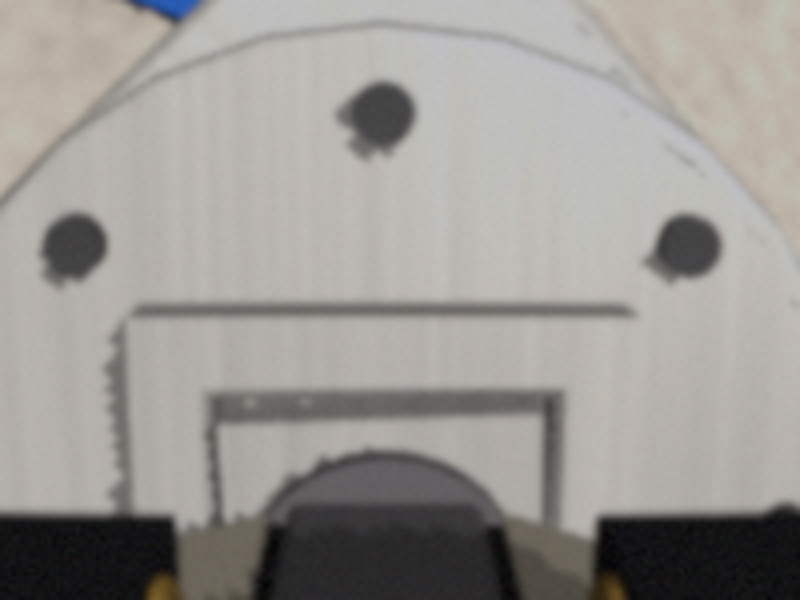

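View pics/s8.png

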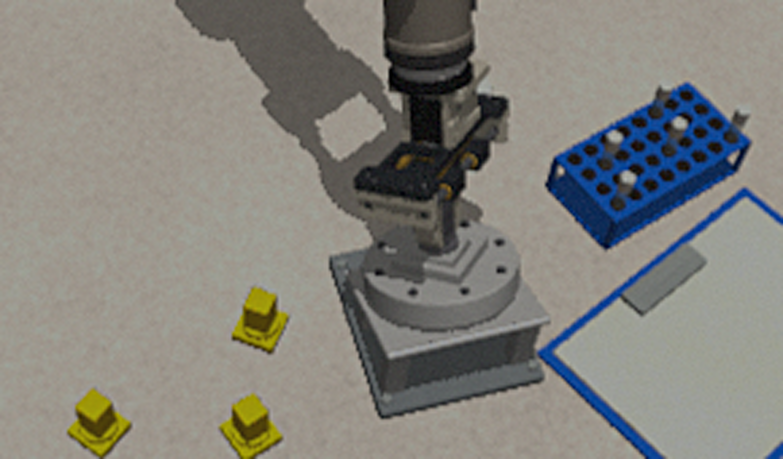

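Request:
{"fn": "play_rows", "kwargs": {"moves": [255,0,0,-1,0,255,0,0,-1.5,0,150,0,0,-1.5,0,140,0,0,-1.5,0,140,0,0,-1.5,0,140,0,0,-1.5,0]}}

```text
time: 26.33
tool_pos: [660.5, 126.2, 144.5]
tcp_rot: [2.797, -0.294, 0.696]
contact_force: [0.5, 0.6, -0.8]
grip_width: 40.9
```

```bash
python3 meas.py b9;python3 d.py 0 0 0
```

```text
Mz [-0.032 -0.066 -0.026 -0.009 -0.078] mean -0.042 j6 1.2537 t 26.58 F [0.1 0.3 0.1] [660.5 126.2 144.7]
tool [660.5 126.2 144.7] rot [160.27 -16.87  39.87] d [-604.6 -296.6 -140.4] F [0.1 0.3 0.1] M [-0.021  0.397  0.04 ] w 41.6 t 26.58 j [ 0.138  0.535  1.616 -0.262  0.579  1.254]
tilt 25.74 az -11.15 err in tool xy deg [ 0.55 -0.48]
```

View pics/b9.png

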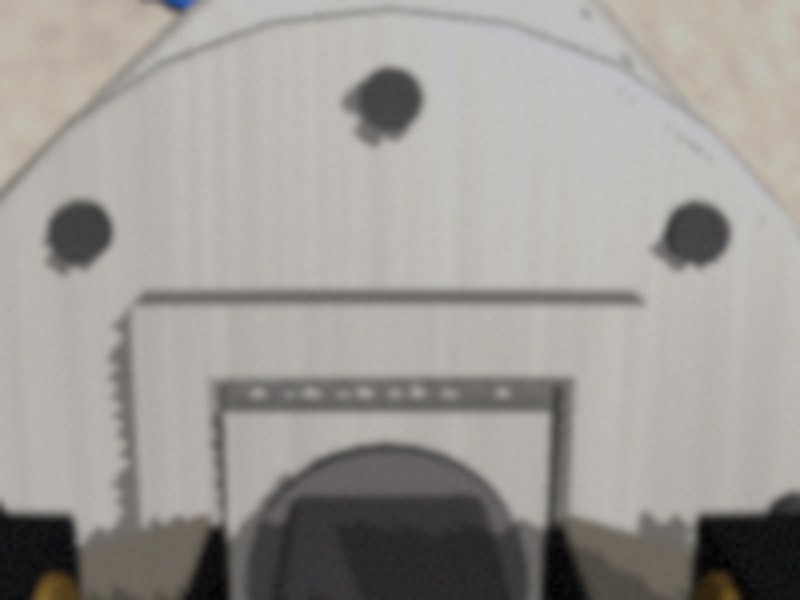

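Request:
{"fn": "play_rows", "kwargs": {"moves": [170,0,0,0,0,200,0,0,0,0,255,0,0,0,0,255,0,0,0,0,255,0,0,0,0,255,0,0,0,0]}}

```text
time: 27.08
tool_pos: [660.6, 126.3, 144.9]
tcp_rot: [2.797, -0.295, 0.696]
contact_force: [0.0, -0.3, -0.5]
grip_width: 25.8
```

Request:
{"fn": "play_rows", "kwargs": {"moves": [255,0,0,0.7,0,255,0,0,0.7,0,255,0,0,0.7,0,255,0,0,0.7,0]}}

```text
time: 27.42
tool_pos: [660.7, 126.3, 144.8]
tcp_rot: [2.797, -0.295, 0.696]
contact_force: [-5.0, -1.1, 5.5]
grip_width: 25.4
```

```bash
python3 meas.py b10;python3 d.py 0 0 0
```

```text
Mz [-0.137 -0.026 -0.062 -0.057 -0.069] mean -0.07 j6 1.254 t 27.67 F [-4.4  0.1  5.4] [660.7 126.3 144.8]
tool [660.7 126.3 144.8] rot [160.26 -16.88  39.88] d [-604.7 -296.6 -140.7] F [-4.4  0.1  5.4] M [-0.03   0.795 -0.011] w 25.9 t 27.67 j [ 0.138  0.535  1.616 -0.262  0.579  1.254]
tilt 25.76 az -11.14 err in tool xy deg [ 0.57 -0.5 ]
```

View pics/b10.png

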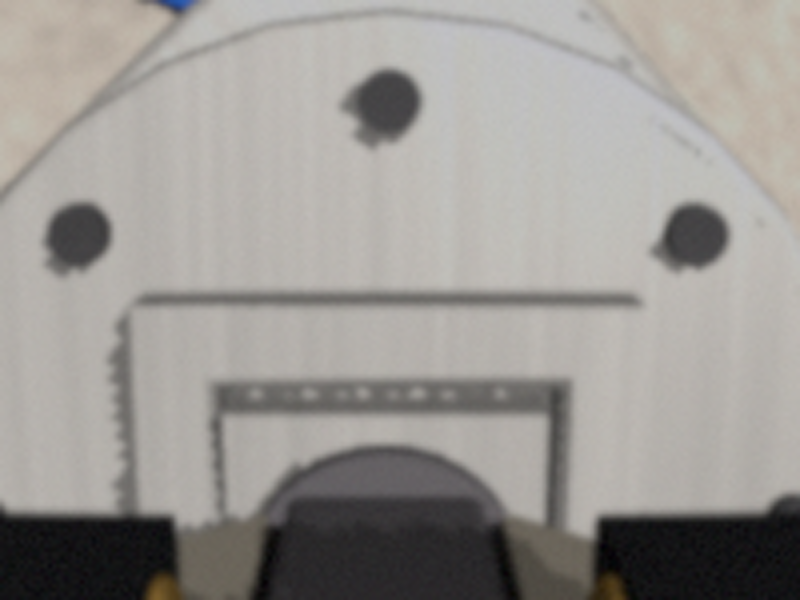

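```bash
python3 ang.py b10 138 299 640 299
python3 - <<'E'
from plant import bot
from h import *
T=bot.capture("top");cv2.imwrite("pics/t10.png",T["color"][:,:,::-1])
print(bot.get_obs()["time"],bot.close_job())
E
```

```text
boss (np.float32(0.07446289), np.float64(0.021572737657826718), array([36.48179  , -2.1169174], dtype=float32))
the job is handed in; nothing more can be done
27.7167 None
```

View pics/t10.png

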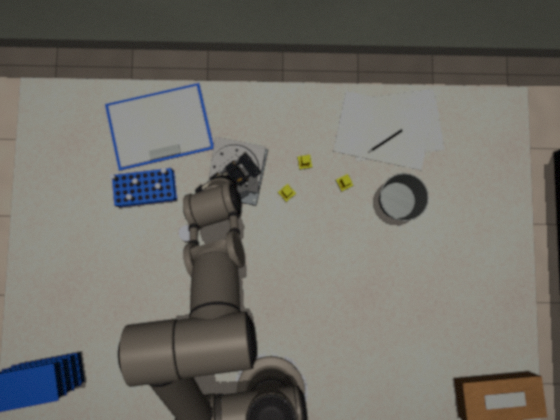

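The key is seated in the socket and still gripped, with the disc's heavy side turned to the bottom of the slope. I handed the job in at 27.7 s.

**Tilt:** The moves cannot tilt the tool directly. I lifted the grey key and tilted the tool to about 25.8° by pressing against the arm's reach limit. The key then went straight into the socket until it met the floor.

**Finding the heavy side:** I read the grip's twist at seven stops, five turning one way and two the other. The fits gave a pull of 0.134–0.137 N m, friction of about 0.205 N m, and the bottom at 149.7–151.1° of disc turn. I left the disc at 150.4°. I then unloaded the grip, let go briefly so the key lay flat, and gripped it again.

**Last checks:**
- The boss edge was 0.07° off the tool's axes.
- The foot looked square in its socket.
- The grip opening was 25.9 mm, and the key was pressed onto the floor with about 7 N.
- In the top view the rack, canister and yellow look-alikes stand where they were. The jar is mostly hidden under the arm, so I could not fully confirm it.

**Disagreements and risks:**
- Joint 3 read 0.036–0.039 rad at the reach limit, against its lower range of 0.04, so a strict range check could count that as a failure.
- One contact-force reading there showed about 60 N with nothing touched. I took it as braking.
- The wrist moment sensor was noisier than the twist readings, differing by up to about 0.06 N m, so I used the twist.
- The camera height for the top of the grip came out at about 68 mm against the stated 60 mm. I used the text's heights for the grip and foot planes, and the actual grasp fitted them.

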